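# Change the relays in a bench relay tester

### The arm

A 6-joint arm with a two-finger parallel gripper is mounted at the origin on the work surface. World frame = base frame: x ahead of the robot, y to its left, z up, the work surface at z = 0. Lengths are in m, angles in rad, forces in N, time in s.
With the tool pointing down it reaches from about 0.35 to 0.775 m from the base axis. Payload 5.5 kg.
Tool frame: the origin (TCP) lies on the mounting face of the last link; the fingertips stand 173 mm ahead of it and the grasp point (between the pads) lies 155 mm ahead of it; z points along the fingers, y is the direction in which the jaws open and shut (so a half turn about z gives the same grasp; the last joint's range is limited). The gripper opens to 85 mm and grips with 20 to 120 N. Pads are 22 mm wide; open, the fingers measure 114 mm over their backs; the gripper's body (76 mm by 85 mm) begins 54 mm behind the grasp point. The pads swing forward as they close: fully open they stand 13 mm farther back than shut.
Start: joints at [-1.275, 0.313, 0.046, 1.304, 0, 1.431], TCP at [0.243, -0.521, 0.405] pointing down, gripper open.
Joint ranges: [-2.76, 2.76], [-0.86, 1.69], [-1.03, 1.26], [-2.2, 2.34], [-1.47, 1.5], [-3.14, 3.14]. Speed limits (rad/s): [2.57, 2.57, 3.14, 3.14, 3.14, 3.14].

### API

Orientations are given as a unit quaternion [w, x, y, z].
In Python, from workcell import * gives the robot as it stands. The module is installed in compiled form; this text tells all that it offers.
- The arm moves only by the shell command python3 -m crank 'ROWS' [FORCE]. ROWS is JSON, a list of rows, each a list of 7 numbers: the shift along the tool's x, y, z in mm, then the turn, a rotation vector about the tool's x, y, z in degrees, then the opening, from 0 (shut) to 1 (fully open). A call has exactly 8 rows; each row shifts and turns the commanded pose from where the row before left it, along the tool's axes as they then stand; what a row does not reach is not made up. A row lasts 1/8 s, in which the tool goes at most 62.5 mm and 10.7 degrees, less where a joint would pass 70% of its speed; a pose out of reach is approached as far as the arm can. A call with a gripper value outside its range is refused whole. The fingers move at their own pace and stop on an object; FORCE is the grip in N (left out, the last holds). Time passes only in rows, so rows that do not move let the fingers close, or fill a call up. It gives the time, the measured TCP pose, the force and the opening at its end, in the units of the state.
- get_state(): the state, without advancing time (a new reading comes with each control period).
- read_camera(name): name is "side" or "top" or "wrist"; returns the picture (384x512x3 uint8, blue, green, red); there is no depth.
- calibration(name): a dict with "fx", "fy", "cx", "cy" (pixels), "extrinsics" (4x4, takes a point from world to camera coordinates). Camera axes: x right, y down, z forward; pixel columns grow to the right and rows downward; lengths in m; the calibration is good to about 2 mm. A picture is of the moment at which its call begins: read the wrist's pose just before it. calibration takes no time and is no camera call; for the wrist camera it gives the pose at the moment of the call.
- hand_in(): hands the job in, once; it reports no verdict.
The state is a dict: "clock": time; "joint_pos": joint angles; "qvel": joint speeds; "tau": joint torques, N m; "tcp_pos": TCP position; "orientation": TCP orientation; "wrist_force": force on the tool from outside, world axes, zero at the start; "ft_torque": the same for the moment, N m; "finger_gap": finger opening in m.
Only numpy, scipy, OpenCV 4.12 (cv2) and the standard library are available. Lean on these libraries where they do the work, as an engineer would, in place of code of your own. Each camera call takes 0.05 s, during which the arm holds its last target.

### The job

Change over the relay tester: slide its clear guard fully open, drop every spent red-topped relay into the red reject bin and plug every fresh green-topped relay fully home into a free socket. Then slide the guard fully shut and, only with it shut, press the green start button; leave the other things on the bench where they are.

Things in the scene. Friction and masses are not known exactly. Their poses are not given: they have to be found in the camera images.
- tester: White relay tester, fixed. Origin: bench level under the middle of its socket row; x away from the robot, y along the row; turned up to 0.15 rad. Heights in mm: grey socket plate 40 (x +-77, y +-152); side walls with rails 99 (|y| 152..160); front wall 60 (x -80..-72); housing behind 88 (x 78..245); control wing with start button 60 (x -80..60, y -240..-160).
- guard (a joint): Horizontal sliding guard door over the sockets: a clear panel 155 x 326 x 4 mm with orange edging, underside 100 mm above the bench, on rails along the tester's x. 0 = shut, 0.15 m = fully open (pushed away from the robot over the housing). About 2 N of friction; it stays where left.
- guard_grip (a point): Middle of the top of the black handle on the guard: an upright bar 12 mm thick (tester x), 100 mm long (tester y), rising 22 mm above the guard, its top 128 mm above the bench, 15 mm behind the guard's front edge. Moves with the guard; axes as the tester.
- start (a joint): Spring travel of the green start button, 0 = out, 6 mm = fully down, about 5 N at the bottom; springs back. It counts as pressed beyond 4 mm. Pressed straight down.
- start_top (a point): Centre of the top of the green start button (30 mm across) on the control wing.
- socket0 (a point): Centre of the mouth of socket 0 in the plate (y = -99 mm in the tester): a rectangular hole 36.5 mm (tester x) x 26.5 mm (tester y), 17 mm deep, with a 2 mm chamfer. Axes as the tester. Takes a relay's foot either way round; fully home the relay's underside is 14 mm below this point.
- socket1 (a point): Centre of the mouth of socket 1 in the plate (y = -33 mm in the tester): a rectangular hole 36.5 mm (tester x) x 26.5 mm (tester y), 17 mm deep, with a 2 mm chamfer. Axes as the tester. Takes a relay's foot either way round; fully home the relay's underside is 14 mm below this point.
- socket2 (a point): Centre of the mouth of socket 2 in the plate (y = 33 mm in the tester): a rectangular hole 36.5 mm (tester x) x 26.5 mm (tester y), 17 mm deep, with a 2 mm chamfer. Axes as the tester. Takes a relay's foot either way round; fully home the relay's underside is 14 mm below this point.
- socket3 (a point): Centre of the mouth of socket 3 in the plate (y = 99 mm in the tester): a rectangular hole 36.5 mm (tester x) x 26.5 mm (tester y), 17 mm deep, with a 2 mm chamfer. Axes as the tester. Takes a relay's foot either way round; fully home the relay's underside is 14 mm below this point.
- fresh0: Fresh plug-in relay, white case with green top; stands on the blue mat (2 mm thick) at the start; may be absent (None). Block 40 (own x) x 30 (own y) x 46 mm with a black plug foot below it, 34 x 24 x 14 mm, its shoulder resting on the plate when home; 60 mm high in all, about 90 g. Origin: centre of the foot's underside; z up through the top.
- fresh1: Fresh plug-in relay, white case with green top; stands on the blue mat (2 mm thick) at the start; may be absent (None). Block 40 (own x) x 30 (own y) x 46 mm with a black plug foot below it, 34 x 24 x 14 mm, its shoulder resting on the plate when home; 60 mm high in all, about 90 g. Origin: centre of the foot's underside; z up through the top.
- fresh2: Fresh plug-in relay, white case with green top; stands on the blue mat (2 mm thick) at the start; may be absent (None). Block 40 (own x) x 30 (own y) x 46 mm with a black plug foot below it, 34 x 24 x 14 mm, its shoulder resting on the plate when home; 60 mm high in all, about 90 g. Origin: centre of the foot's underside; z up through the top.
- fresh3: Fresh plug-in relay, white case with green top; stands on the blue mat (2 mm thick) at the start; may be absent (None). Block 40 (own x) x 30 (own y) x 46 mm with a black plug foot below it, 34 x 24 x 14 mm, its shoulder resting on the plate when home; 60 mm high in all, about 90 g. Origin: centre of the foot's underside; z up through the top.
- spent0: Spent plug-in relay, grey case with red top; plugged into a socket at the start; may be absent (None). Block 40 (own x) x 30 (own y) x 46 mm with a black plug foot below it, 34 x 24 x 14 mm, its shoulder resting on the plate when home; 60 mm high in all, about 90 g. Origin: centre of the foot's underside; z up through the top.
- spent1: Spent plug-in relay, grey case with red top; plugged into a socket at the start; may be absent (None). Block 40 (own x) x 30 (own y) x 46 mm with a black plug foot below it, 34 x 24 x 14 mm, its shoulder resting on the plate when home; 60 mm high in all, about 90 g. Origin: centre of the foot's underside; z up through the top.
- spent2: Spent plug-in relay, grey case with red top; plugged into a socket at the start; may be absent (None). Block 40 (own x) x 30 (own y) x 46 mm with a black plug foot below it, 34 x 24 x 14 mm, its shoulder resting on the plate when home; 60 mm high in all, about 90 g. Origin: centre of the foot's underside; z up through the top.
- spent3: Spent plug-in relay, grey case with red top; plugged into a socket at the start; may be absent (None). Block 40 (own x) x 30 (own y) x 46 mm with a black plug foot below it, 34 x 24 x 14 mm, its shoulder resting on the plate when home; 60 mm high in all, about 90 g. Origin: centre of the foot's underside; z up through the top.
- bin: Red reject bin, standing loose on the bench (0.6 kg; it may get knocked aside), an open box 140 (own x) x 180 (own y) x 45 mm high, walls and floor 5 mm. Origin: centre of its underside.
- meter: Bystander, to be left alone: yellow hand meter 75 x 150 x 34 mm, loose on the bench.
- driver: Bystander, to be left alone: screwdriver lying flat, loose on the bench.
- coil: Bystander, to be left alone: copper coil spool, 52 wide, 42 high (mm), loose on the bench.
- jar: Bystander, to be left alone: amber jar, 56 wide, 70 high (mm), loose on the bench.
- sample: Bystander, to be left alone: aluminium cylinder, 36 wide, 30 high (mm), loose on the bench.
- carton: Bystander, to be left alone: cardboard box 120 x 90 x 60 mm, loose on the bench.
Things that resemble listed ones, but are neither listed nor needed, are in the scene too. What is shaped like the fresh3 but pink or purple is not meant.

How it is judged:
On the way, in this order (a step that is already met when the one before it is completed fails the run):
1. the guard is slid open (joint beyond 0.135 m) (value of joint guard above 0.135 m), for 0.2 s.
2. every spent relay lies in the reject bin and every fresh relay is fully home in a socket (((horizontal distance between fresh0 and socket0 below 0.004 m and z of fresh0 in the frame of socket0 below -0.011 m and angle between fresh0's own z axis and vertical below 0.08 rad) or (horizontal distance between fresh0 and socket1 below 0.004 m and z of fresh0 in the frame of socket1 below -0.011 m and angle between fresh0's own z axis and vertical below 0.08 rad) or (horizontal distance between fresh0 and socket2 below 0.004 m and z of fresh0 in the frame of socket2 below -0.011 m and angle between fresh0's own z axis and vertical below 0.08 rad) or (horizontal distance between fresh0 and socket3 below 0.004 m and z of fresh0 in the frame of socket3 below -0.011 m and angle between fresh0's own z axis and vertical below 0.08 rad)) and ((horizontal distance between fresh1 and socket0 below 0.004 m and z of fresh1 in the frame of socket0 below -0.011 m and angle between fresh1's own z axis and vertical below 0.08 rad) or (horizontal distance between fresh1 and socket1 below 0.004 m and z of fresh1 in the frame of socket1 below -0.011 m and angle between fresh1's own z axis and vertical below 0.08 rad) or (horizontal distance between fresh1 and socket2 below 0.004 m and z of fresh1 in the frame of socket2 below -0.011 m and angle between fresh1's own z axis and vertical below 0.08 rad) or (horizontal distance between fresh1 and socket3 below 0.004 m and z of fresh1 in the frame of socket3 below -0.011 m and angle between fresh1's own z axis and vertical below 0.08 rad)) and ((horizontal distance between fresh2 and socket0 below 0.004 m and z of fresh2 in the frame of socket0 below -0.011 m and angle between fresh2's own z axis and vertical below 0.08 rad) or (horizontal distance between fresh2 and socket1 below 0.004 m and z of fresh2 in the frame of socket1 below -0.011 m and angle between fresh2's own z axis and vertical below 0.08 rad) or (horizontal distance between fresh2 and socket2 below 0.004 m and z of fresh2 in the frame of socket2 below -0.011 m and angle between fresh2's own z axis and vertical below 0.08 rad) or (horizontal distance between fresh2 and socket3 below 0.004 m and z of fresh2 in the frame of socket3 below -0.011 m and angle between fresh2's own z axis and vertical below 0.08 rad)) and ((horizontal distance between fresh3 and socket0 below 0.004 m and z of fresh3 in the frame of socket0 below -0.011 m and angle between fresh3's own z axis and vertical below 0.08 rad) or (horizontal distance between fresh3 and socket1 below 0.004 m and z of fresh3 in the frame of socket1 below -0.011 m and angle between fresh3's own z axis and vertical below 0.08 rad) or (horizontal distance between fresh3 and socket2 below 0.004 m and z of fresh3 in the frame of socket2 below -0.011 m and angle between fresh3's own z axis and vertical below 0.08 rad) or (horizontal distance between fresh3 and socket3 below 0.004 m and z of fresh3 in the frame of socket3 below -0.011 m and angle between fresh3's own z axis and vertical below 0.08 rad)) and x of spent0 in the frame of bin between -0.07 and 0.07 m and y of spent0 in the frame of bin between -0.09 and 0.09 m and z of each of spent0, spent1, spent2, spent3 in the frame of bin below 0.08 m and x of spent1 in the frame of bin between -0.07 and 0.07 m and y of spent1 in the frame of bin between -0.09 and 0.09 m and x of spent2 in the frame of bin between -0.07 and 0.07 m and y of spent2 in the frame of bin between -0.09 and 0.09 m and x of spent3 in the frame of bin between -0.07 and 0.07 m and y of spent3 in the frame of bin between -0.09 and 0.09 m), for 0.2 s.
3. the guard is slid shut (within 8 mm) (value of joint guard below 0.008 m), for 0.2 s.
4. the start button is pressed with the guard shut and the relays in place (all of step 2 and value of joint start above 0.004 m and value of joint guard below 0.008 m), for 0.04 s.
At the end, for the whole second after the job is handed in: Every fresh relay present is upright and fully home in a socket (within 4 mm sideways and 3 mm of full depth), every spent relay present rests inside the reject bin, the guard is shut within 8 mm, the start button has been pressed and is out again, and all is at rest (all of step 2 and value of joint guard below 0.008 m and value of joint start below 0.002 m and linear speed of each of fresh0, fresh1, fresh2, fresh3, spent0, spent1, spent2, spent3 below 0.02 m/s); the robot touches nothing.
It fails at once if the start button is pressed while the guard is open by more than 10 mm (value of joint start above 0.003 m and value of joint guard above 0.01 m).
It fails at once if a bystander is shifted by more than 60 mm (distance of any of meter, driver, coil, jar, sample, carton from where it was at the start of the episode above 0.06 m).
Of fresh0, fresh1, fresh2, fresh3 only 3 to 4 are there at a start; the rules pass over those that are not, and their reading is None.
Of spent0, spent1, spent2, spent3 only 1 to 2 are there at a start; the rules pass over those that are not, and their reading is None.
At some moment in a run one of bin may be knocked a few centimetres aside while the robot is not near it.
It also fails if it takes over 210 s, if anything falls off the work surface, if the arm or the gripper's body presses on something with over 40 N, if the wrist force passes 120 N, or if a joint passes its speed limit or range.

## Working session

There is one attempt and no reset: what is moved stays moved. The work goes in short steps, Python scripts to look and compute and a shell command to move; the robot and the scene stay as the last step left them, time stands still between calls to the robot, and variables do not carry over. Pictures are saved under pics/ and viewed, and the job is handed in when it is done.

```bash
mkdir -p pics; cat > h.py <<'E'
from workcell import *
import numpy as np, cv2
from scipy.spatial.transform import Rotation as R
def cam(n):
    c=calibration(n); im=read_camera(n); return im,c
def ray(c,u,v,z):
    E=np.array(c["extrinsics"]); Rm=E[:3,:3]; t=E[:3,3]
    o=-Rm.T@t; d=Rm.T@np.array([(u-c["cx"])/c["fx"],(v-c["cy"])/c["fy"],1])
    return o+d*(z-o[2])/d[2]
def proj(c,p):
    E=np.array(c["extrinsics"]); q=E[:3,:3]@np.array(p)+E[:3,3]
    return np.array([c["fx"]*q[0]/q[2]+c["cx"],c["fy"]*q[1]/q[2]+c["cy"]])
def st():
    s=get_state(); q=s["orientation"]; return s,R.from_quat([q[1],q[2],q[3],q[0]])
def delta(tgt_grasp,yaw_jaw=None):
    """rows to bring grasp point (155mm) to tgt; shift in tool mm, jaw (tool y) world heading"""
    s,r=st(); M=r.as_matrix(); p=np.array(s["tcp_pos"])
    sh=M.T@(np.array(tgt_grasp)-(p+0.155*M[:,2]))*1000
    out=dict(shift=sh.round(1),tilt=np.degrees(np.arccos(-M[2,2])).round(2))
    if yaw_jaw is not None:
        a=np.arctan2(M[1,1],M[0,1]); d=(yaw_jaw-a+np.pi/2)%np.pi-np.pi/2
        out["turn_toolz_deg"]=round(-np.degrees(d),2)
    return out
E
python3 - <<'E'
from h import *
for n in ["top","side","wrist"]:
    im,c=cam(n); cv2.imwrite(f"pics/{n}0.png",im); print(n,c["fx"],np.array(c["extrinsics"]).round(3).tolist())
s,r=st(); print(s); print(r.as_matrix().round(3))
E
```

```text
top 386.91283967398766 [[-0.018, -1.0, 0.012, 0.1], [-0.997, 0.017, -0.07, 0.506], [0.069, -0.013, -0.998, 1.184], [0.0, 0.0, 0.0, 1.0]]
side 379.5182476025312 [[-0.977, -0.215, -0.017, 0.514], [-0.133, 0.664, -0.736, 0.087], [0.169, -0.716, -0.677, 1.16], [0.0, 0.0, 0.0, 1.0]]
wrist 307.6649273796693 [[0.423, -0.906, -0.001, -0.574], [-0.863, -0.403, 0.303, -0.04], [-0.275, -0.127, -0.953, 0.38], [0.0, 0.0, 0.0, 1.0]]
{'clock': 0.15, 'joint_pos': array([-1.27462866e+00,  3.13867158e-01,  4.52647137e-02,  1.30362211e+00,
        5.53189987e-05,  1.43120472e+00]), 'qvel': array([-1.48897029e-03, -2.52503934e-03,  3.52484842e-03,  5.43337944e-05,
        1.70824243e-04,  3.71995170e-04]), 'tau': array([ 1.90455175e-03, -4.81067276e+01,  2.98814338e+01,  1.39626503e-02,
       -1.72056066e-04,  1.53443142e-05]), 'tcp_pos': array([ 0.24266946, -0.52113591,  0.40400134]), 'orientation': array([-7.14087771e-04,  9.76357736e-01,  2.16159804e-01, -2.82745454e-05]), 'wrist_force': array([ 0.56497899,  0.35712601, -1.02022194]), 'ft_torque': array([0.07569452, 0.0190393 , 0.01394242]), 'finger_gap': 0.08535365951771247}
[[ 0.907  0.422 -0.   ]
 [ 0.422 -0.907  0.001]
 [ 0.    -0.001 -1.   ]]
```

View pics/top0.png

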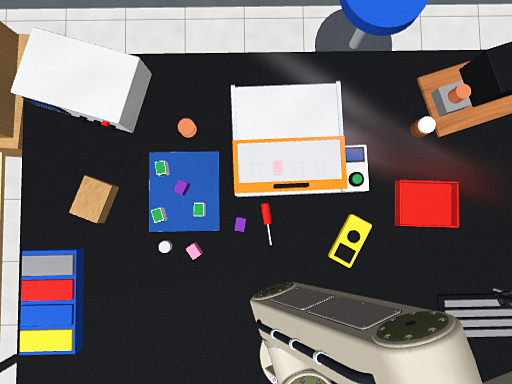

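View pics/side0.png

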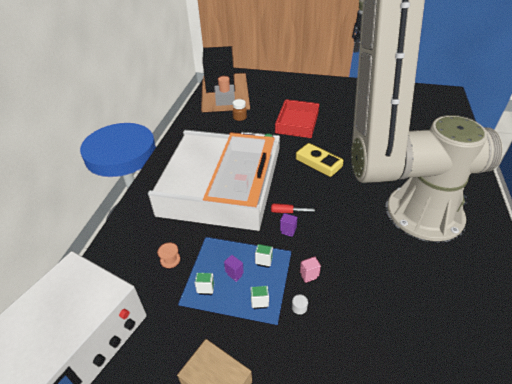

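View pics/wrist0.png

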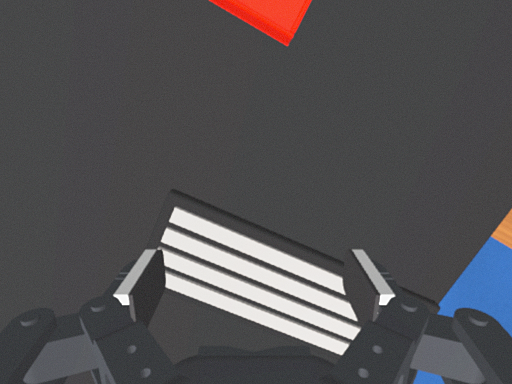

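```bash
python3 - <<'E'
import cv2
im=cv2.imread("pics/top0.png"); a=cv2.resize(im[70:270,140:380],None,fx=3.3,fy=3,interpolation=cv2.INTER_CUBIC)[:600,:800]; cv2.imwrite("pics/top0c.png",a)
im=cv2.imread("pics/side0.png"); a=cv2.resize(im[120:320,150:350],None,fx=3,fy=3,interpolation=cv2.INTER_CUBIC); cv2.imwrite("pics/side0c.png",a)
E
```

```text
(no output)
```

View pics/top0c.png

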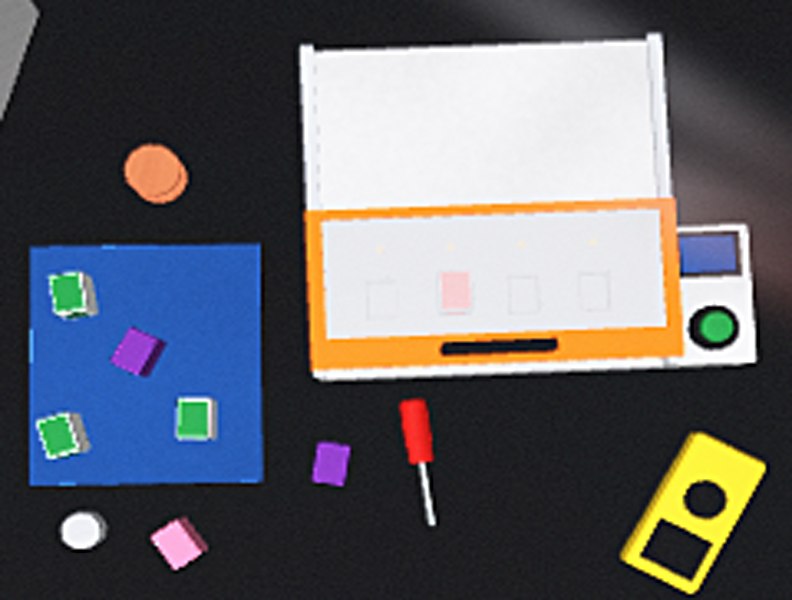

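View pics/side0c.png

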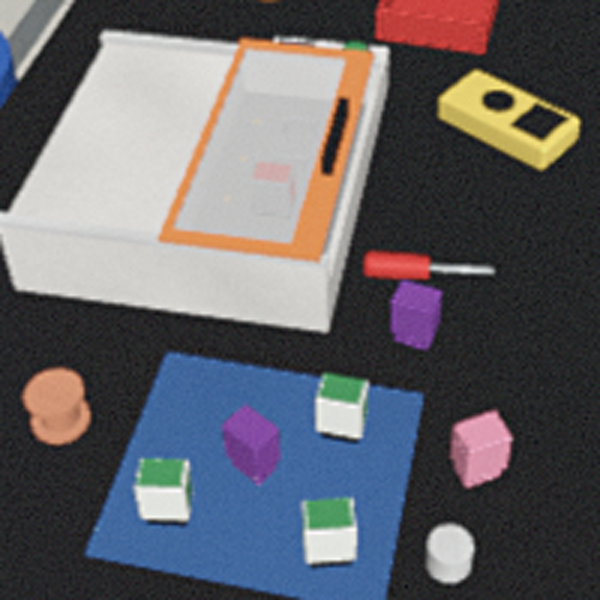

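Three fresh relays are on the mat, at top-view pixels (162,168), (158,215) and (199,209). The only spent relay is at (278,168) under the guard, in socket 2. The look-alikes I'm ruling out are purple (182,187) and (240,225), and pink (194,251). For red, the bin is at (427,204) and the driver at (266,213). Next I'll measure positions.

```bash
cat > meas.py <<'E'
from h import *
def blobs(im,lo,hi,minA=30):
    h=cv2.cvtColor(im,cv2.COLOR_BGR2HSV); m=cv2.inRange(h,lo,hi)
    cs,_=cv2.findContours(m,cv2.RETR_EXTERNAL,cv2.CHAIN_APPROX_NONE)
    return [c for c in cs if cv2.contourArea(c)>=minA]
def rect(c,cal,z):
    """cast contour to plane z, minAreaRect in mm"""
    P=np.array([ray(cal,u,v,z)[:2]*1000 for u,v in c[:,0,:]],np.float32)
    (x,y),(w,h),a=cv2.minAreaRect(P)
    if w<h: w,h,a=h,w,a+90
    return round(x,1),round(y,1),round(w,1),round(h,1),round((a+90)%180-90,1)
E
python3 - <<'E'
from meas import *
for n in ["top","side"]:
    im,c=cam(n)
    print(n)
    for nm,lo,hi,z in [("green",(45,100,60),(80,255,255),.062),("orange",(8,150,150),(20,255,255),.104),("red",(0,150,120),(4,255,255),.045),("handle",(0,0,0),(180,255,40),.128)]:
        for b in blobs(im,lo,hi,40):
            if nm=="handle" and not(235<b[:,0,0].mean()<340 and 120<b[:,0,1].mean()<200 and cv2.contourArea(b)<1500):continue
            print(nm,b[:,0].mean(0).round(1),cv2.contourArea(b),rect(b,c,z))
E
```

```text
top
green [156.8 214.8] 77.5 (427.7, 407.9, 33.9, 24.2, 18.3)
green [198.  209.1] 85.0 (441.8, 286.6, 32.8, 23.7, -0.4)
green [356.6 178.5] 73.0 (526.1, -190.1, 30.2, 27.1, 89.0)
green [160. 167.] 73.0 (570.7, 399.1, 32.7, 24.4, 8.6)
orange [288.2 162.9] 1434.5 (567.6, 15.6, 326.5, 154.1, -88.6)
orange [187.1 126.4] 218.0 (680.2, 311.0, 58.2, 47.2, 44.0)
orange [459.4  93. ] 250.5 (770.4, -490.1, 71.5, 40.4, -60.2)
orange [457.3 100.8] 2074.0 (765.6, -512.1, 249.3, 184.4, -72.9)
red [ 47.1 289.3] 937.5 (214.5, 737.8, 150.7, 57.1, -89.9)
red [265.8 213.2] 139.5 (427.2, 84.9, 64.3, 23.9, 7.1)
red [426.6 203.4] 2853.5 (449.3, -403.8, 193.1, 141.3, 87.3)
handle [290.5 185. ] 76.0 (505.0, 15.5, 93.6, 8.9, -88.6)
side
green [259.  290.8] 95.0 (429.4, 406.2, 31.1, 23.2, 19.7)
green [203.4 276.9] 86.0 (571.0, 397.2, 31.4, 22.8, 11.7)
green [263.5 248.6] 78.0 (443.8, 282.6, 31.2, 25.5, -0.4)
orange [240.3 170. ] 3251.5 (568.3, 12.5, 330.5, 151.8, -88.3)
red [123.9 313.5] 49.0 (726.2, 519.1, 20.5, 18.7, -13.4)
red [282.1 208.1] 148.5 (424.1, 112.9, 62.7, 32.6, 11.5)
red [297.  118.5] 1230.0 (447.5, -381.7, 246.0, 148.1, 87.7)
```

```bash
python3 -c "
from h import *
print(delta([.505,.014,.230],np.radians(1.5)))"
```

```text
{'shift': array([ 463.7, -374.3,   19.6]), 'tilt': np.float64(0.05), 'turn_toolz_deg': np.float64(-66.53)}
```

```bash
python3 -m crank '[[30,-24,0,0,0,0,1],[45,-36,0,0,0,0,1],[45,-36,0,0,0,0,1],[45,-36,0,0,0,0,1],[45,-36,0,0,0,0,1],[45,-36,0,0,0,0,1],[45,-36,0,0,0,0,1],[45,-36,0,0,0,0,1]]' 40; python3 -c "
from h import *
print(delta([.505,.014,.230],np.radians(1.5)))"
```

```text
clock: 1.25
tcp_pos: [0.4395, -0.1237, 0.4049]
orientation: [0.0, 0.976, 0.216, 0.0]
wrist_force: [1.5, -0.1, 1.1]
finger_gap: 0.0855
{'shift': array([117.4, -97.3,  19.9]), 'tilt': np.float64(0.05), 'turn_toolz_deg': np.float64(-66.54)}
```

```bash
python3 -m crank '[[0,0,0,0,0,-10,1],[0,0,0,0,0,-10,1],[0,0,0,0,0,-10,1],[0,0,0,0,0,-10,1],[0,0,0,0,0,-10,1],[0,0,0,0,0,-10,1],[0,0,0,0,0,-6.5,1],[0,0,0,0,0,0,1]]'; python3 -c "
from h import *
print(delta([.505,.014,.230],np.radians(1.5)))"
```

```text
clock: 2.25
tcp_pos: [0.4389, -0.1254, 0.4047]
orientation: [0.0, 0.698, 0.716, -0.0]
wrist_force: [-0.0, -0.1, 0.0]
finger_gap: 0.0856
{'shift': array([137.8,  69.5,  19.7]), 'tilt': np.float64(0.0), 'turn_toolz_deg': np.float64(-0.1)}
```

```bash
python3 -m crank '[[30,15,0,0,0,0,1],[40,20,0,0,0,0,0.8],[40,20,0,0,0,0,0.6],[27.8,14.5,0,0,0,0,0.6],[0,0,20,0,0,0,0.6],[0,0,0,0,0,0,0.6],[0,0,0,0,0,0,0.6],[0,0,0,0,0,0,0.6]]'; python3 - <<'E'
from h import *
print(delta([.505,.014,.230],np.radians(1.5)))
im,c=cam("wrist"); cv2.imwrite("pics/w1.png",im)
print(np.linalg.inv(np.array(c["extrinsics"]))[:3,3])
E
```

```text
clock: 3.25
tcp_pos: [0.505, 0.0136, 0.3854]
orientation: [0.001, 0.698, 0.716, 0.0]
wrist_force: [-0.2, -0.8, 0.2]
finger_gap: 0.0512
{'shift': array([ 0.4, -0.2,  0.4]), 'tilt': np.float64(0.07), 'turn_toolz_deg': np.float64(-0.11)}
[0.50323153 0.0909315  0.35515052]
```

View pics/w1.png

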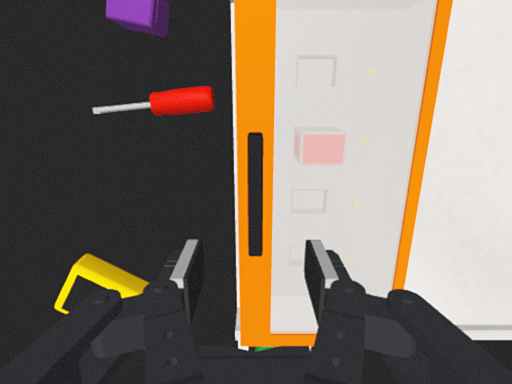

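The wrist view shows the black handle at about (256,194), lying between the jaws in x. The spent relay is at (322,148), with free sockets at (316,71), (308,201) and one near (298,254).

```bash
python3 - <<'E'
from h import *
c=calibration("wrist")
print("handle",[ray(c,u,v,.128).round(4) for u,v in [(249,134),(262,134),(262,254),(249,254),(255.5,194)]])
print("sock",[ray(c,u,v,.04).round(4) for u,v in [(296,87),(334,87),(334,56),(300,56),(291,212),(326,212),(326,190),(292,190)]])
E
```

```text
handle [array([0.5005, 0.0638, 0.128 ]), array([0.51  , 0.0641, 0.128 ]), array([ 0.5133, -0.034 ,  0.128 ]), array([ 0.5025, -0.0343,  0.128 ]), array([0.5065, 0.0179, 0.128 ])]
sock [array([0.544 , 0.0995, 0.04  ]), array([0.5808, 0.1004, 0.04  ]), array([0.578 , 0.1279, 0.04  ]), array([0.546 , 0.1271, 0.04  ]), array([ 0.5472, -0.0301,  0.04  ]), array([ 0.5856, -0.0291,  0.04  ]), array([ 0.5832, -0.004 ,  0.04  ]), array([ 0.5467, -0.0049,  0.04  ])]
```

```bash
python3 -m crank '[[0,1,30,0,0,0,0.6],[0,0,40,0,0,0,0.6],[0,0,25,0,0,0,0.6],[0,0,5,0,0,0,0.6],[0,0,0,0,0,0,0.4],[0,0,0,0,0,0,0],[0,0,0,0,0,0,0],[0,0,0,0,0,0,0]]' 30; python3 -m crank '[[0,0,0,0,0,0,0],[0,0,0,0,0,0,0],[0,5,0,0,0,0,0],[0,10,0,0,0,0,0],[0,10,0,0,0,0,0],[0,10,0,0,0,0,0],[0,10,0,0,0,0,0],[0,0,0,0,0,0,0]]'
```

```text
clock: 4.3
tcp_pos: [0.5065, 0.014, 0.2861]
orientation: [0.001, 0.698, 0.716, 0.001]
wrist_force: [-0.8, -0.2, 4.8]
finger_gap: 0.0112
clock: 5.3
tcp_pos: [0.5524, 0.0151, 0.2862]
orientation: [0.002, 0.698, 0.716, 0.001]
wrist_force: [1.7, -0.8, 4.0]
finger_gap: 0.0113
```

```bash
python3 -m crank '[[0,12,0,0,0,0,0],[0,18,0,0,0,0,0],[0,20,0,0,0,0,0],[0,20,0,0,0,0,0],[0,18,0,0,0,0,0],[0,12,0,0,0,0,0],[0,3,0,0,0,0,0],[0,0,0,0,0,0,0]]'; python3 -m crank '[[0,0,0,0,0,0,0],[0,0,0,0,0,0,0.5],[0,0,0,0,0,0,0.6],[0,0,0,0,0,0,0.6],[0,0,-20,0,0,0,0.6],[0,0,-40,0,0,0,0.6],[0,0,-40,0,0,0,0.6],[0,0,0,0,0,0,0.6]]'
```

```text
clock: 6.3
tcp_pos: [0.6518, 0.0178, 0.2861]
orientation: [-0.001, 0.698, 0.716, -0.002]
wrist_force: [-12.3, -1.6, 14.5]
finger_gap: 0.0115
clock: 7.3
tcp_pos: [0.6549, 0.0179, 0.3887]
orientation: [0.003, 0.698, 0.716, 0.002]
wrist_force: [-0.1, -0.1, -0.4]
finger_gap: 0.0514
```

```bash
python3 -m crank '[[-10,-25,0,0,0,0,0.7],[-20,-40,0,0,0,0,0.7],[-10,-25,0,0,0,0,0.7],[0,0,0,0,0,0,0.7],[0,0,0,0,0,0,0.7],[0,0,0,0,0,0,0.7],[0,0,0,0,0,0,0.7],[0,0,0,0,0,0,0.7]]'; python3 - <<'E'
from meas import *
im,c=cam("wrist"); cv2.imwrite("pics/w2.png",im); np.save("c2.npy",c,allow_pickle=True)
im,c=cam("top"); cv2.imwrite("pics/t2.png",cv2.resize(im[60:280,140:480],None,fx=2.3,fy=2.3))
for b in blobs(im,(8,150,150),(20,255,255),40): print("orange",b[:,0].mean(0).round(1),rect(b,c,.104))
for b in blobs(im,(0,150,120),(4,255,255),40): print("red",b[:,0].mean(0).round(1),rect(b,c,.045))
E
```

```text
clock: 8.3
tcp_pos: [0.5653, -0.0242, 0.3844]
orientation: [-0.0, 0.698, 0.716, -0.0]
wrist_force: [0.5, 0.6, -0.9]
finger_gap: 0.0599
orange [186.9 126. ] (679.5, 310.3, 56.2, 47.2, 44.0)
orange [266.9 116.1] (711.0, 56.2, 252.4, 154.9, -88.6)
orange [459.2  93.1] (770.4, -490.1, 71.5, 40.4, -60.2)
orange [456.9 100.7] (765.7, -512.5, 248.6, 184.4, -72.9)
red [ 47.1 289.3] (214.5, 737.8, 150.7, 57.1, -89.9)
red [265.8 213.3] (427.0, 84.8, 63.9, 23.9, 7.1)
red [426.6 203.4] (449.3, -403.8, 193.1, 141.3, 87.3)
red [277.7 166.5] (568.4, 46.8, 33.7, 27.4, -0.9)
```

View pics/w2.png

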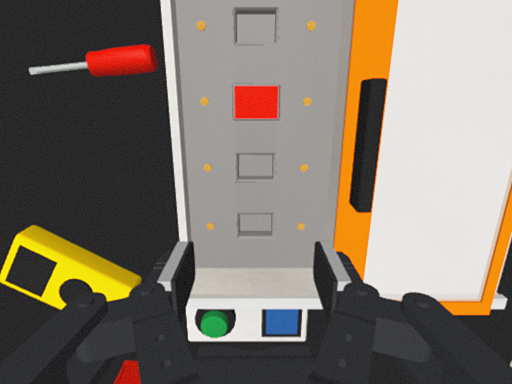

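View pics/t2.png

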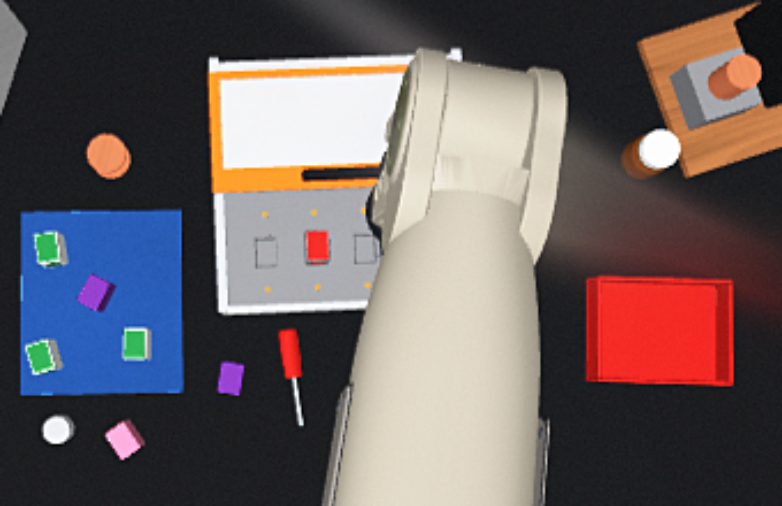

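The guard is open and the sockets are uncovered. The spent relay is at (256,102) in socket 2. The free sockets are at (256,26), (255,166) and (255,224), with yellow dots in pairs beside each one, which I can use to fit the row.

```bash
cat > sock.py <<'E'
from meas import *
def fit(im,c,h=np.array([.5675,.0145])):
    D=[]
    for b in blobs(im,(15,90,130),(32,255,255),8):
        if cv2.contourArea(b)>120: continue
        m=cv2.moments(b); p=ray(c,m["m10"]/m["m00"],m["m01"]/m["m00"],.04)
        D.append(p[:2])
    return np.array(D)
E
python3 - <<'E'
from sock import *
c=np.load("c2.npy",allow_pickle=True).item(); im=cv2.imread("pics/w2.png")
D=fit(im,c); D=D[np.argsort(D[:,1])]; print(D.round(4))
for b in blobs(im,(0,200,120),(4,255,255),100):print(rect(b,c,.086),b[:,0].mean(0))
for b in blobs(im,(45,100,60),(80,255,255),100):print(rect(b,c,.066),b[:,0].mean(0))
g=cv2.cvtColor(im,cv2.COLOR_BGR2GRAY)
cv2.imwrite("pics/w2c.png",cv2.resize(im[0:250,180:330],None,fx=2.4,fy=2.4,interpolation=cv2.INTER_CUBIC))
E
```

```text
[[ 0.5181 -0.0862]
 [ 0.6183 -0.0837]
 [ 0.5163 -0.0199]
 [ 0.6167 -0.0172]
 [ 0.5145  0.0464]
 [ 0.6149  0.049 ]
 [ 0.5128  0.1126]
 [ 0.6134  0.1153]]
(426.6, -246.4, 33.6, 29.1, -89.4) [128.0125 373.9   ]
(565.0, 47.6, 35.0, 24.1, 1.5) [255.92253521 101.78873239]
(454.8, 76.8, 54.4, 20.2, 7.1) [122.07471264  59.9137931 ]
(523.8, -194.8, 36.0, 30.8, -90.0) [213.9375 323.625 ]
```

View pics/w2c.png

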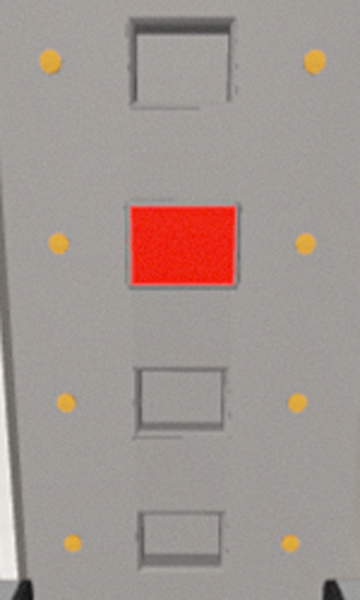

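```bash
python3 -c "
from h import *
print(delta([.565,.0476,.070],np.radians(1.5)))"
```

```text
{'shift': array([ 71.9,   1.7, 159.6]), 'tilt': np.float64(0.01), 'turn_toolz_deg': np.float64(-0.02)}
```

```bash
python3 -m crank '[[30,1.7,0,0,0,0,0.7],[41.9,0,0,0,0,0,0.75],[0,0,40,0,0,0,0.75],[0,0,45,0,0,0,0.75],[0,0,45,0,0,0,0.75],[0,0,24,0,0,0,0.75],[0,0,5.5,0,0,0,0.75],[0,0,0,0,0,0,0.75]]' 40;python3 -m crank '[[0,0,0,0,0,0,0],[0,0,0,0,0,0,0],[0,0,0,0,0,0,0],[0,0,-5,0,0,0,0],[0,0,-15,0,0,0,0],[0,0,-30,0,0,0,0],[0,0,-30,0,0,0,0],[0,0,-30,0,0,0,0]]'; python3 - <<'E'
from h import *
print(delta([.45,-.395,.180],np.radians(1.5)))
im,c=cam("wrist"); cv2.imwrite("pics/w3.png",im)
E
```

```text
clock: 9.4
tcp_pos: [0.5651, 0.0475, 0.2256]
orientation: [0.0, 0.698, 0.716, 0.0]
wrist_force: [0.6, -0.4, 0.3]
finger_gap: 0.0641
clock: 10.4
tcp_pos: [0.5646, 0.0476, 0.337]
orientation: [0.0, 0.698, 0.716, 0.0]
wrist_force: [-0.2, -0.3, -1.2]
finger_gap: 0.0393
{'shift': array([-439.4, -126. ,    2. ]), 'tilt': np.float64(0.02), 'turn_toolz_deg': np.float64(-0.03)}
```

View pics/w3.png

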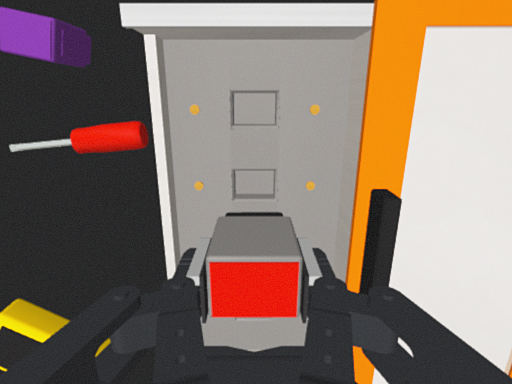

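```bash
python3 -m crank '[[-35,-10,-10,0,0,0,0],[-58,-16.6,0,0,0,0,0],[-58,-16.6,0,0,0,0,0],[-58,-16.6,0,0,0,0,0],[-58,-16.6,0,0,0,0,0],[-58,-16.6,0,0,0,0,0],[-58,-16.6,0,0,0,0,0],[-40,-11,0,0,0,0,0]]'; python3 - <<'E'
from meas import *
im,c=cam("top"); cv2.imwrite("pics/t3.png",im[100:300,200:512])
for b in blobs(im,(0,150,120),(4,255,255),40): print("red",b[:,0].mean(0).round(1),rect(b,c,.045))
print(delta([.45,-.395,.09]))
im,c=cam("wrist"); cv2.imwrite("pics/w4.png",im)
E
```

```text
clock: 11.45
tcp_pos: [0.4539, -0.3809, 0.3455]
orientation: [0.0, 0.699, 0.715, -0.0]
wrist_force: [0.7, 0.3, -1.1]
finger_gap: 0.0398
red [ 47.1 289.3] (214.5, 737.8, 150.7, 57.1, -89.9)
red [265.8 213.3] (427.2, 84.9, 64.3, 23.9, 7.1)
red [442.7 199.8] (457.1, -456.1, 42.5, 27.5, -2.9)
red [422.3 205.7] (449.0, -403.4, 191.5, 141.5, 87.6)
{'shift': array([ -8.9,  -3.3, 100.4]), 'tilt': np.float64(0.25)}
```

View pics/w4.png

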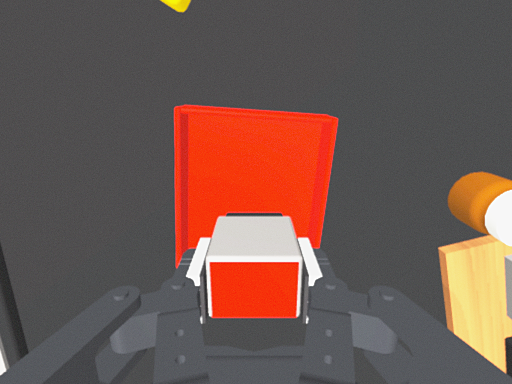

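View pics/t3.png

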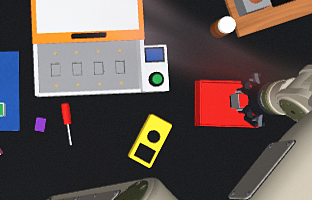

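```bash
python3 -m crank '[[-9,-3,30,0,0,0,0],[0,0,45,0,0,0,0],[0,0,35,0,0,0,0],[0,0,20,0,0,0,0],[0,0,0,0,0,0,0],[0,0,0,0,0,0,0],[0,0,0,0,0,0,0.65],[0,0,0,0,0,0,0.65]]';python3 -m crank '[[0,0,0,0,0,0,0.65],[0,0,0,0,0,0,0.65],[0,0,-20,0,0,0,0.65],[0,0,-40,0,0,0,0.65],[0,0,-50,0,0,0,0.65],[0,0,-50,0,0,0,0.65],[0,0,-30,0,0,0,0.65],[0,0,0,0,0,0,0.65]]'; python3 - <<'E'
from meas import *
im,c=cam("wrist"); cv2.imwrite("pics/w5.png",im)
print(delta([.442,.225,.24],np.radians(-0.4)))
E
```

```text
clock: 12.55
tcp_pos: [0.4527, -0.3878, 0.2165]
orientation: [0.001, 0.698, 0.716, -0.0]
wrist_force: [0.3, -0.6, 0.4]
finger_gap: 0.0554
clock: 13.55
tcp_pos: [0.4527, -0.388, 0.4084]
orientation: [0.003, 0.698, 0.716, -0.0]
wrist_force: [-0.2, -0.0, -0.4]
finger_gap: 0.0553
{'shift': array([613.1,   5. ,  10. ]), 'tilt': np.float64(0.14), 'turn_toolz_deg': np.float64(1.87)}
```

View pics/w5.png

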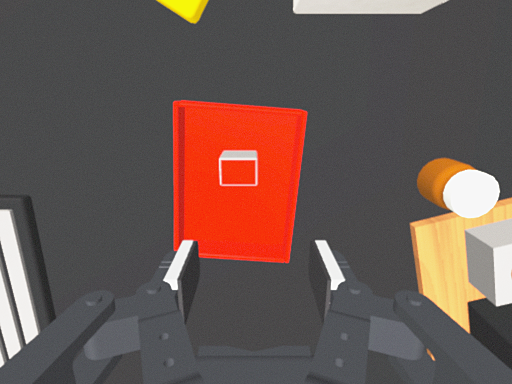

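The wrist view shows the spent relay standing inside the bin at (238,168). Next I'll go to the fresh relay nearest the tester.

```bash
python3 -m crank '[[40,0,0,0,0,0,0.7],[60,0,0,0,0,0,0.7],[60,0,0,0,0,0,0.7],[60,0,0,0,0,0,0.7],[60,0,0,0,0,0,0.7],[60,0,0,0,0,0,0.7],[60,0,0,0,0,0,0.7],[60,0,0,0,0,0,0.7]]';python3 -m crank '[[60,2,5,0,0,0,0.7],[60,2,5,0,0,0,0.75],[30,0,0,0,0,0,0.75],[0,0,0,0,0,1.9,0.75],[0,0,0,0,0,0,0.75],[0,0,0,0,0,0,0.75],[0,0,0,0,0,0,0.75],[0,0,0,0,0,0,0.75]]'; python3 - <<'E'
from meas import *
im,c=cam("wrist"); cv2.imwrite("pics/w6.png",im)
print(delta([.442,.225,.24],np.radians(-0.4)))
for b in blobs(im,(45,100,60),(80,255,255),100): print("green",b[:,0].mean(0).round(1),rect(b,c,.062))
E
```

```text
clock: 14.6
tcp_pos: [0.4396, 0.0742, 0.4035]
orientation: [-0.001, 0.698, 0.716, -0.001]
wrist_force: [1.9, 0.3, 0.1]
finger_gap: 0.06
clock: 15.6
tcp_pos: [0.4408, 0.2218, 0.3953]
orientation: [0.0, 0.71, 0.704, 0.0]
wrist_force: [-0.0, -0.5, -0.0]
finger_gap: 0.064
{'shift': array([3.1, 1.1, 0.3]), 'tilt': np.float64(0.02), 'turn_toolz_deg': np.float64(-0.08)}
green [256.5 110. ] (444.2, 285.5, 34.3, 23.9, -0.5)
```

View pics/w6.png

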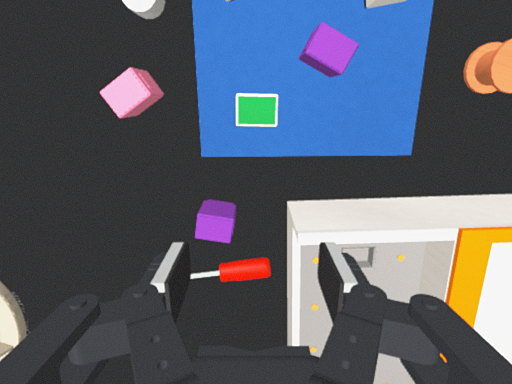

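The wrist view shows the green relay at (256,110). The purple decoys are clear of it, at (329,50) and (216,221).

```bash
python3 -c "
from h import *
print(delta([.4441,.2855,.048],np.radians(-0.5)))"
```

```text
{'shift': array([ 63.6,   2.6, 192.3]), 'tilt': np.float64(0.02), 'turn_toolz_deg': np.float64(0.02)}
```

```bash
python3 -m crank '[[30,2.6,0,0,0,0,0.75],[33.6,0,20,0,0,0,0.75],[0,0,45,0,0,0,0.75],[0,0,50,0,0,0,0.75],[0,0,45,0,0,0,0.75],[0,0,25,0,0,0,0.75],[0,0,7,0,0,0,0.75],[0,0,0,0,0,0,0.75]]';python3 -m crank '[[0,0,0,0,0,0,0],[0,0,0,0,0,0,0],[0,0,0,0,0,0,0],[0,0,0,0,0,0,0],[0,0,-20,0,0,0,0],[0,0,-40,0,0,0,0],[0,0,-45,0,0,0,0],[0,0,-40,0,0,0,0]]'; python3 - <<'E'
from meas import *
im,c=cam("wrist"); cv2.imwrite("pics/w7.png",im)
print(delta([.5682,-.0847,.19],np.radians(1.5)))
E
```

```text
clock: 16.65
tcp_pos: [0.444, 0.286, 0.2035]
orientation: [0.0, 0.71, 0.704, 0.0]
wrist_force: [0.2, 0.3, 0.4]
finger_gap: 0.0636
clock: 17.65
tcp_pos: [0.4435, 0.2859, 0.3499]
orientation: [0.0, 0.71, 0.704, 0.0]
wrist_force: [0.2, 0.4, -1.6]
finger_gap: 0.0394
{'shift': array([-370.9,  124.9,   10.1]), 'tilt': np.float64(0.49), 'turn_toolz_deg': np.float64(-1.92)}
```

View pics/w7.png

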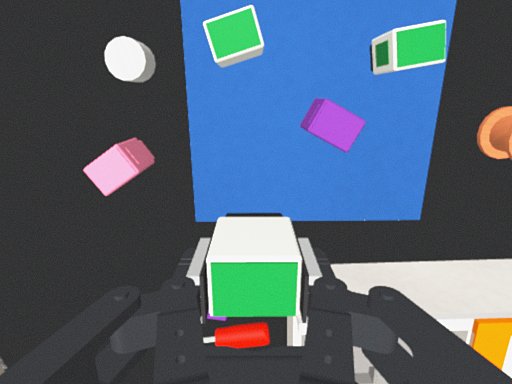

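```bash
python3 -m crank '[[-30,10,0,0,0,-1.9,0],[-50,15,0,0,0,0,0],[-55,18,0,0,0,0,0],[-55,18,0,0,0,0,0],[-55,18,0,0,0,0,0],[-55,18,0,0,0,0,0],[-45,14,0,0,0,0,0],[-20,5,0,0,0,0,0]]';python3 - <<'E'
from meas import *
print(delta([.5682,-.0847,.12],np.radians(1.5)))
E
```

```text
clock: 18.7
tcp_pos: [0.5685, -0.0787, 0.3479]
orientation: [0.0, 0.699, 0.715, -0.0]
wrist_force: [-0.0, 0.6, -0.1]
finger_gap: 0.0393
{'shift': array([-5.9, -0.5, 72.9]), 'tilt': np.float64(0.01), 'turn_toolz_deg': np.float64(-0.19)}
```

```bash
python3 -m crank '[[-5.9,-0.5,20,0,0,-0.2,0],[0,0,30,0,0,0,0],[0,0,23,0,0,0,0],[0,0,0,0,0,0,0],[0,0,0,0,0,0,0],[0,0,0,0,0,0,0],[0,0,0,0,0,0,0],[0,0,0,0,0,0,0]]';python3 - <<'E'
from meas import *
print(delta([.5682,-.0847,.086],np.radians(1.5)))
im,c=cam("wrist"); cv2.imwrite("pics/w8.png",im)
D=fit=None
from sock import fit
D=fit(im,c); print(D[np.argsort(D[:,1])].round(4))
for b in blobs(im,(45,100,60),(80,255,255),1000): print("green",b[:,0].mean(0).round(1),rect(b,c,.134))
E
```

```text
clock: 19.7
tcp_pos: [0.5679, -0.0822, 0.2757]
orientation: [0.0, 0.697, 0.717, 0.0]
wrist_force: [0.0, -0.5, -1.4]
finger_gap: 0.0396
{'shift': array([-2.4,  0.1, 34.7]), 'tilt': np.float64(0.05), 'turn_toolz_deg': np.float64(0.17)}
[[ 0.6966 -0.1994]
 [ 0.5179 -0.0859]
 [ 0.6186 -0.0835]
 [ 0.5162 -0.0195]
 [ 0.6168 -0.0169]
 [ 0.5145  0.045 ]
 [ 0.6152  0.0478]]
green [254.  288.4] (568.0, -83.0, 35.8, 26.0, 1.7)
```

View pics/w8.png

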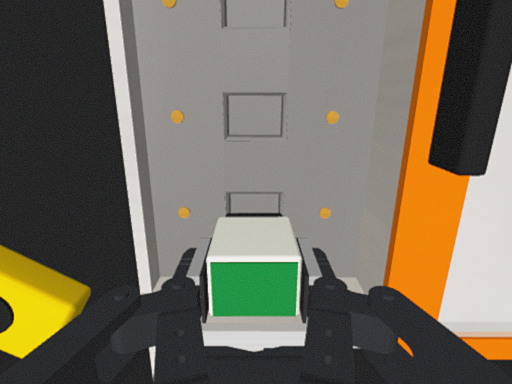

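```bash
python3 -m crank '[[-2.0,0.2,0,0,0,0.15,0],[0,0,15,0,0,0,0],[0,0,15,0,0,0,0],[0,0,5,0,0,0,0],[0,0,4,0,0,0,0],[0,0,3,0,0,0,0],[0,0,0,0,0,0,0],[0,0,0,0,0,0,0]]';python3 - <<'E'
from meas import *
print(delta([.5682,-.0847,.072],np.radians(1.5)))
E
```

```text
clock: 20.75
tcp_pos: [0.568, -0.0842, 0.2335]
orientation: [0.0, 0.698, 0.716, 0.0]
wrist_force: [0.9, 0.0, -1.4]
finger_gap: 0.0396
{'shift': array([-0.5,  0.1,  6.5]), 'tilt': np.float64(0.03), 'turn_toolz_deg': np.float64(0.02)}
```

```bash
python3 -m crank '[[0,0,3,0,0,0,0],[0,0,3,0,0,0,0],[0,0,1.5,0,0,0,0],[0,0,0.5,0,0,0,0],[0,0,0,0,0,0,0],[0,0,0,0,0,0,0],[0,0,0,0,0,0,0],[0,0,0,0,0,0,0]]'
```

```text
clock: 21.75
tcp_pos: [0.5679, -0.0841, 0.2286]
orientation: [0.001, 0.698, 0.716, 0.0]
wrist_force: [-7.6, 0.9, 22.8]
finger_gap: 0.0396
```

```bash
python3 -m crank '[[0,0,1,0,0,0,0],[0,0,1,0,0,0,0],[0,0,0,0,0,0,0],[0,0,0,0,0,0,0],[0,0,0,0,0,0,0],[0,0,0,0,0,0,0],[0,0,0,0,0,0,0],[0,0,0,0,0,0,0]]'; python3 -m crank '[[0,0,0,0,0,0,0.3],[0,0,0,0,0,0,0.75],[0,0,0,0,0,0,0.75],[0,0,0,0,0,0,0.75],[0,0,-10,0,0,0,0.75],[0,0,-25,0,0,0,0.75],[0,0,-40,0,0,0,0.75],[0,0,-40,0,0,0,0.75]]'; python3 - <<'E'
from meas import *
im,c=cam("wrist"); cv2.imwrite("pics/w9.png",im)
im,c=cam("side"); cv2.imwrite("pics/s9.png",cv2.resize(im[110:240,140:300],None,fx=4,fy=4,interpolation=cv2.INTER_CUBIC))
im,c=cam("top")
for b in blobs(im,(45,100,60),(80,255,255),40): print("green",b[:,0].mean(0).round(1),rect(b,c,.086))
E
```

```text
clock: 22.75
tcp_pos: [0.5677, -0.084, 0.2285]
orientation: [0.002, 0.698, 0.716, 0.001]
wrist_force: [-12.4, 4.0, 35.5]
finger_gap: 0.0392
clock: 23.75
tcp_pos: [0.5679, -0.0842, 0.3395]
orientation: [-0.0, 0.698, 0.716, -0.0]
wrist_force: [0.0, -0.3, -0.0]
finger_gap: 0.0642
green [156.8 214.8] (427.7, 401.6, 33.2, 23.7, 18.3)
green [160. 167.] (567.6, 393.0, 32.0, 23.9, 8.6)
green [322.3 164.7] (567.1, -85.0, 32.6, 23.6, -1.0)
```

View pics/w9.png

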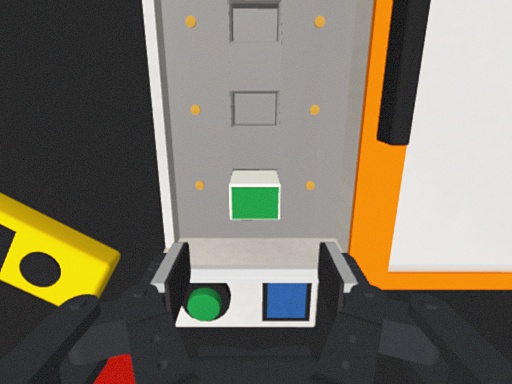

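View pics/s9.png

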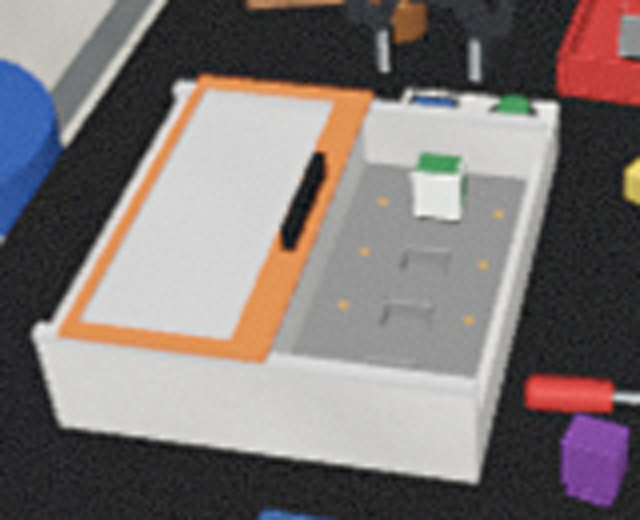

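Socket 0's relay sits flush on the plate with no black foot showing, so it's home. Next is the fresh relay on the near-left of the mat.

```bash
python3 - <<'E'
from meas import *
im=cv2.imread("pics/w9.png")
c=calibration("wrist")
for z in (.086,.090):
  for b in blobs(im,(45,100,60),(80,255,255),800): print(z,"green",b[:,0].mean(0).round(1),rect(b,c,z))
print(delta([.43,.34,.225],np.radians(1.5)))
E
```

```text
0.086 green [204.1 303.7] (529.6, -180.8, 34.7, 29.0, 81.7)
0.086 green [254.7 202.4] (571.0, -86.9, 35.6, 25.5, 1.5)
0.09 green [204.1 303.7] (530.3, -177.7, 34.1, 28.5, 81.7)
0.09 green [254.7 202.4] (571.0, -85.5, 35.0, 25.0, 1.5)
{'shift': array([ 428.2, -128.2,  -40.2]), 'tilt': np.float64(0.32), 'turn_toolz_deg': np.float64(0.02)}
```

```bash
python3 -m crank '[[30,-9,-15,0,0,0,0.75],[55,-16,-10,0,0,0,0.75],[58,-17,-10,0,0,0,0.75],[58,-17,-5,0,0,0,0.75],[58,-17,0,0,0,0,0.75],[58,-17,0,0,0,0,0.75],[58,-17,0,0,0,0,0.75],[53,-17,0,0,0,0,0.75]]';python3 -m crank '[[0,0,0,0,0,-9,0.75],[0,0,0,0,0,-9,0.75],[0,0,0,0,0,0,0.75],[0,0,0,0,0,0,0.75],[0,0,0,0,0,0,0.75],[0,0,0,0,0,0,0.75],[0,0,0,0,0,0,0.75],[0,0,0,0,0,0,0.75]]'; python3 - <<'E'
from meas import *
im,c=cam("wrist"); cv2.imwrite("pics/w10.png",im)
for b in blobs(im,(45,100,60),(80,255,255),100): print("green",b[:,0].mean(0).round(1),rect(b,c,.062))
print(delta([.428,.4065,.048],np.radians(18.5)))
E
```

```text
clock: 24.9
tcp_pos: [0.4285, 0.3421, 0.3771]
orientation: [-0.0, 0.698, 0.717, -0.001]
wrist_force: [0.8, 0.6, 0.2]
finger_gap: 0.064
clock: 25.9
tcp_pos: [0.4297, 0.3403, 0.3782]
orientation: [0.0, 0.577, 0.817, 0.0]
wrist_force: [-0.3, -0.5, 0.9]
finger_gap: 0.0639
green [415.4 171.9] (572.1, 398.7, 36.7, 24.8, 9.3)
green [384.8 163.1] (540.8, 396.5, 17.2, 10.5, -81.4)
green [278.5 111.1] (429.2, 407.5, 34.8, 24.8, 16.5)
{'shift': array([ 63. ,  20.5, 175.2]), 'tilt': np.float64(0.01), 'turn_toolz_deg': np.float64(1.01)}
```

View pics/w10.png

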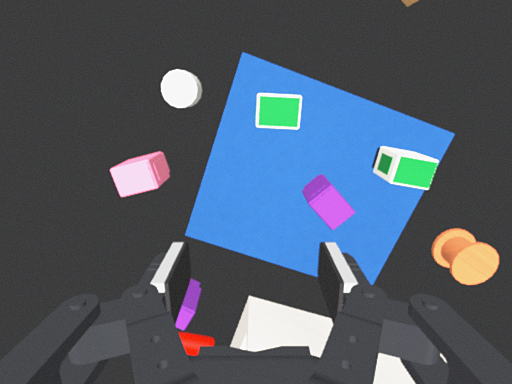

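```bash
python3 - <<'E'
from h import *
print(delta([.429,.4072,.048],np.radians(17)))
E
```

```text
{'shift': array([ 63.3,  21.7, 175.2]), 'tilt': np.float64(0.01), 'turn_toolz_deg': np.float64(2.51)}
```

```bash
python3 -m crank '[[30,10,0,0,0,0,0.7],[33.3,11.7,20,0,0,0,0.7],[0,0,45,0,0,2.5,0.7],[0,0,50,0,0,0,0.7],[0,0,35,0,0,0,0.7],[0,0,20,0,0,0,0.7],[0,0,5,0,0,0,0.7],[0,0,0,0,0,0,0.7]]';python3 -m crank '[[0,0,0,0,0,0,0],[0,0,0,0,0,0,0],[0,0,0,0,0,0,0],[0,0,0,0,0,0,0],[0,0,-20,0,0,0,0],[0,0,-40,0,0,0,0],[0,0,-45,0,0,0,0],[0,0,-40,0,0,0,0]]'; python3 - <<'E'
from meas import *
im,c=cam("wrist"); cv2.imwrite("pics/w11.png",im)
print(delta([.5665,-.0185,.19],np.radians(1.5)))
E
```

```text
clock: 26.95
tcp_pos: [0.4292, 0.4073, 0.2035]
orientation: [0.0, 0.595, 0.804, 0.0]
wrist_force: [1.0, -0.1, 1.2]
finger_gap: 0.0595
clock: 27.95
tcp_pos: [0.4288, 0.4071, 0.3497]
orientation: [0.0, 0.595, 0.804, 0.0]
wrist_force: [0.2, 0.2, -1.1]
finger_gap: 0.0394
{'shift': array([-448.1,    4.6,    9.5]), 'tilt': np.float64(0.48), 'turn_toolz_deg': np.float64(15.52)}
```

View pics/w11.png

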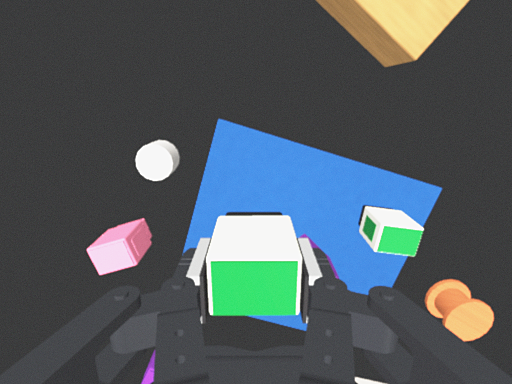

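```bash
python3 -m crank '[[-40,0.5,0,0,0,0,0],[-60,0.5,0,0,0,0,0],[-60,0.5,0,0,0,0,0],[-60,0.5,0,0,0,0,0],[-60,0.5,0,0,0,0,0],[-60,0.5,0,0,0,0,0],[-60,0.5,0,0,0,0,0],[-48,1,0,0,0,0,0]]';python3 -m crank '[[0,0,0,0,0,8,0],[0,0,0,0,0,7.5,0],[0,0,0,0,0,0,0],[0,0,0,0,0,0,0],[0,0,0,0,0,0,0],[0,0,0,0,0,0,0],[0,0,0,0,0,0,0],[0,0,0,0,0,0,0]]'; python3 - <<'E'
from meas import *
print(delta([.5665,-.0185,.121],np.radians(1.5)))
E
```

```text
clock: 29.0
tcp_pos: [0.5646, -0.0222, 0.348]
orientation: [0.0, 0.595, 0.804, -0.0]
wrist_force: [0.2, -0.0, -0.9]
finger_gap: 0.0395
clock: 30.0
tcp_pos: [0.5644, -0.0198, 0.3482]
orientation: [0.0, 0.698, 0.717, -0.0]
wrist_force: [-0.5, -0.8, -1.1]
finger_gap: 0.0392
{'shift': array([ 1.2,  2.1, 72.2]), 'tilt': np.float64(0.01), 'turn_toolz_deg': np.float64(0.04)}
```

```bash
python3 -m crank '[[1.2,2.1,20,0,0,0,0],[0,0,30,0,0,0,0],[0,0,22,0,0,0,0],[0,0,0,0,0,0,0],[0,0,0,0,0,0,0],[0,0,0,0,0,0,0],[0,0,0,0,0,0,0],[0,0,0,0,0,0,0]]';python3 - <<'E'
from sock import *
im,c=cam("wrist"); cv2.imwrite("pics/w12.png",im)
print(delta([.5665,-.0185,.086],np.radians(1.5)))
D=fit(im,c); print(D[np.argsort(D[:,1])].round(4))
for b in blobs(im,(45,100,60),(80,255,255),1000): print("green",b[:,0].mean(0).round(1),rect(b,c,.1345))
E
```

```text
clock: 31.0
tcp_pos: [0.5666, -0.0186, 0.2767]
orientation: [0.0, 0.698, 0.716, 0.0]
wrist_force: [0.2, -0.2, -0.9]
finger_gap: 0.0394
{'shift': array([ 0.1, -0.2, 35.5]), 'tilt': np.float64(0.04), 'turn_toolz_deg': np.float64(0.02)}
[[ 0.679  -0.1731]
 [ 0.6958 -0.1372]
 [ 0.5162 -0.02  ]
 [ 0.6169 -0.0174]
 [ 0.5145  0.0464]
 [ 0.6151  0.0491]
 [ 0.5129  0.1098]
 [ 0.6134  0.1126]]
green [254.9 301.1] (567.0, -29.1, 45.8, 36.0, -88.4)
```

View pics/w12.png

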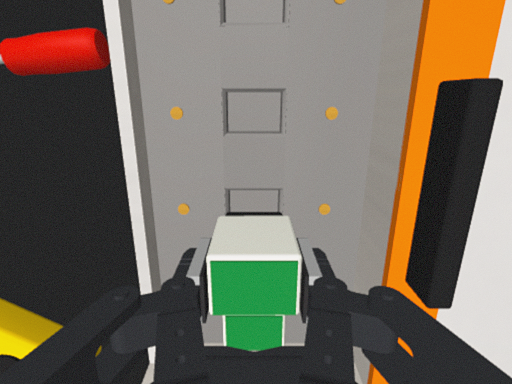

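```bash
python3 -m crank '[[0.3,0,15,0,0,0,0],[0,0,15,0,0,0,0],[0,0,6,0,0,0,0],[0,0,4,0,0,0,0],[0,0,4,0,0,0,0],[0,0,3,0,0,0,0],[0,0,2,0,0,0,0],[0,0,0,0,0,0,0]]'
```

```text
clock: 32.05
tcp_pos: [0.5664, -0.0183, 0.2285]
orientation: [0.0, 0.698, 0.716, 0.0]
wrist_force: [-3.4, 0.2, 7.1]
finger_gap: 0.0396
```

```bash
python3 -m crank '[[0,0,1,0,0,0,0],[0,0,1,0,0,0,0],[0,0,0,0,0,0,0],[0,0,0,0,0,0,0],[0,0,0,0,0,0,0],[0,0,0,0,0,0,0.3],[0,0,0,0,0,0,0.75],[0,0,0,0,0,0,0.75]]'; python3 -m crank '[[0,0,0,0,0,0,0.75],[0,0,-10,0,0,0,0.75],[0,0,-25,0,0,0,0.75],[0,0,-45,0,0,0,0.75],[0,0,-45,0,0,0,0.75],[0,0,-25,0,0,0,0.75],[0,0,0,0,0,0,0.75],[0,0,0,0,0,0,0.75]]'; python3 - <<'E'
from sock import *
im,c=cam("wrist"); cv2.imwrite("pics/w13.png",im)
for b in blobs(im,(45,100,60),(80,255,255),500): print("green",b[:,0].mean(0).round(1),rect(b,c,.086))
D=fit(im,c); print(D[np.argsort(D[:,1])].round(4))
print(delta([.56,.335,.225],np.radians(1.5)))
E
```

```text
clock: 33.05
tcp_pos: [0.5666, -0.0183, 0.2254]
orientation: [0.0, 0.698, 0.716, 0.0]
wrist_force: [-0.2, 1.1, 0.6]
finger_gap: 0.064
clock: 34.05
tcp_pos: [0.5662, -0.0183, 0.3744]
orientation: [-0.0, 0.698, 0.716, -0.0]
wrist_force: [-0.4, -0.1, -1.4]
finger_gap: 0.0641
green [212.4 334.4] (526.9, -176.7, 30.6, 29.1, 90.0)
green [254.7 256.4] (568.4, -85.8, 35.2, 24.3, 1.6)
green [254.6 188.3] (566.7, -18.9, 35.2, 24.7, 1.6)
[[ 0.6629 -0.1985]
 [ 0.518  -0.0864]
 [ 0.6184 -0.0837]
 [ 0.5163 -0.02  ]
 [ 0.6167 -0.0173]
 [ 0.5145  0.0464]
 [ 0.615   0.0489]
 [ 0.5127  0.1126]
 [ 0.6133  0.1153]]
{'shift': array([353.2,   3.6,  -6. ]), 'tilt': np.float64(0.12), 'turn_toolz_deg': np.float64(0.02)}
```

View pics/w13.png

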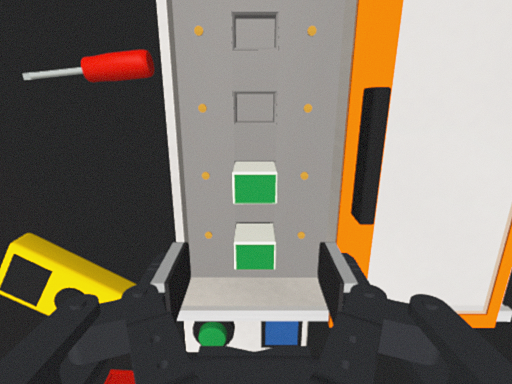

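Both seated relays, at (254,256) and (254,188), project to within about 1 mm of their socket centres at home height. Next is the third fresh relay.

```bash
python3 -m crank '[[30,0,0,0,0,0,0.75],[55,0,0,0,0,0,0.75],[58,0,0,0,0,0,0.75],[58,0,0,0,0,0,0.75],[58,0,0,0,0,0,0.75],[58,0,0,0,0,0,0.75],[35,4,0,0,0,0,0.75],[0,0,0,0,0,-8,0.75]]'; python3 -m crank '[[0,0,0,0,0,0,0.75],[0,0,0,0,0,0,0.75],[0,0,0,0,0,0,0.75],[0,0,0,0,0,0,0.75],[0,0,0,0,0,0,0.7],[0,0,0,0,0,0,0.7],[0,0,0,0,0,0,0.7],[0,0,0,0,0,0,0.7]]'; python3 - <<'E'
from meas import *
im,c=cam("wrist"); cv2.imwrite("pics/w14.png",im)
for b in blobs(im,(45,100,60),(80,255,255),100): print("green",b[:,0].mean(0).round(1),rect(b,c,.062))
print(delta([.572,.3985,.048],np.radians(9)))
E
```

```text
clock: 35.1
tcp_pos: [0.5603, 0.3366, 0.3726]
orientation: [-0.001, 0.643, 0.766, -0.001]
wrist_force: [0.1, -1.0, -0.3]
finger_gap: 0.0641
clock: 36.1
tcp_pos: [0.5611, 0.3338, 0.3752]
orientation: [0.0, 0.646, 0.763, -0.0]
wrist_force: [0.3, -0.4, 0.3]
finger_gap: 0.0602
green [277.  112.8] (571.3, 398.4, 34.4, 24.2, 9.6)
{'shift': array([ 62.1,  21.4, 172.2]), 'tilt': np.float64(0.0), 'turn_toolz_deg': np.float64(0.52)}
```

View pics/w14.png

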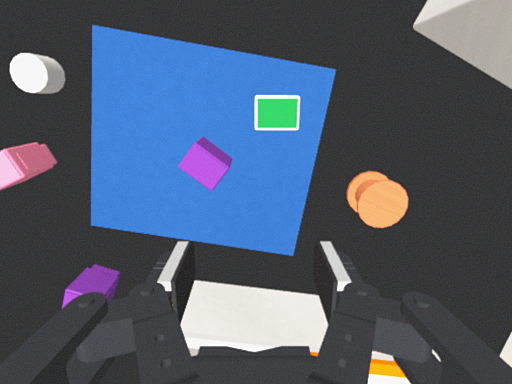

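```bash
python3 -m crank '[[30,10,0,0,0,0,0.7],[32.1,11,20,0,0,0,0.7],[0,0,45,0,0,0,0.7],[0,0,50,0,0,0,0.7],[0,0,35,0,0,0,0.7],[0,0,17,0,0,0,0.7],[0,0,5,0,0,0,0.7],[0,0,0,0,0,0,0.7]]';python3 -m crank '[[0,0,0,0,0,0,0],[0,0,0,0,0,0,0],[0,0,0,0,0,0,0],[0,0,0,0,0,0,0],[0,0,-20,0,0,0,0],[0,0,-40,0,0,0,0],[0,0,-45,0,0,0,0],[0,0,-40,0,0,0,0]]'; python3 - <<'E'
from meas import *
im,c=cam("wrist"); cv2.imwrite("pics/w15.png",im)
print(delta([.5648,.0478,.19],np.radians(1.5)))
E
```

```text
clock: 37.15
tcp_pos: [0.5721, 0.3987, 0.2044]
orientation: [0.0, 0.646, 0.763, 0.001]
wrist_force: [-0.3, -0.2, 0.2]
finger_gap: 0.0596
clock: 38.15
tcp_pos: [0.5714, 0.3983, 0.3499]
orientation: [0.0, 0.646, 0.763, 0.0]
wrist_force: [1.2, -0.2, -0.1]
finger_gap: 0.0394
{'shift': array([-345.4,  -66.8,    9.9]), 'tilt': np.float64(0.52), 'turn_toolz_deg': np.float64(8.02)}
```

View pics/w15.png

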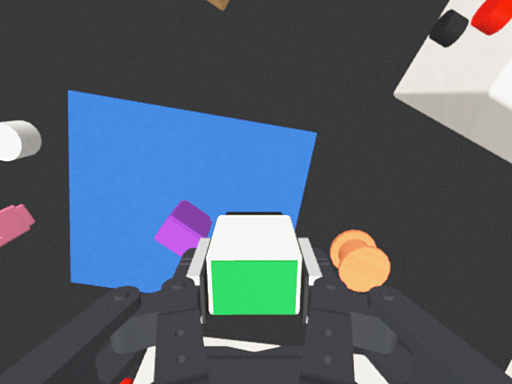

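Relay held. I'll carry it to socket 2, which is now empty.

```bash
python3 -m crank '[[-30,-6,0,0,0,0,0],[-52,-10,0,0,0,0,0],[-55,-11,0,0,0,0,0],[-55,-11,0,0,0,0,0],[-55,-11,0,0,0,0,0],[-55,-10,0,0,0,0,0],[-43.4,-7.8,0,0,0,0,0],[0,0,0,0,0,8,0]]'; python3 -m crank '[[0,0,20,0,0,0,0],[0,0,25,0,0,0,0],[0,0,15,0,0,0,0],[0,0,0,0,0,0,0],[0,0,0,0,0,0,0],[0,0,0,0,0,0,0],[0,0,0,0,0,0,0],[0,0,0,0,0,0,0]]'; python3 - <<'E'
from sock import *
im,c=cam("wrist"); cv2.imwrite("pics/w16.png",im)
print(delta([.5648,.0478,.086],np.radians(1.5)))
D=fit(im,c); print(D[np.argsort(D[:,1])].round(4))
E
```

```text
clock: 39.2
tcp_pos: [0.5627, 0.0436, 0.3482]
orientation: [0.0, 0.701, 0.714, -0.0]
wrist_force: [-0.9, 1.1, -0.2]
finger_gap: 0.0397
clock: 40.2
tcp_pos: [0.5629, 0.0467, 0.2886]
orientation: [0.0, 0.698, 0.716, 0.0]
wrist_force: [-0.3, 1.0, -0.6]
finger_gap: 0.0395
{'shift': array([ 1. ,  1.9, 47.4]), 'tilt': np.float64(0.03), 'turn_toolz_deg': np.float64(0.02)}
[[0.5145 0.046 ]
 [0.6151 0.0487]
 [0.5129 0.1124]
 [0.6136 0.115 ]]
```

View pics/w16.png

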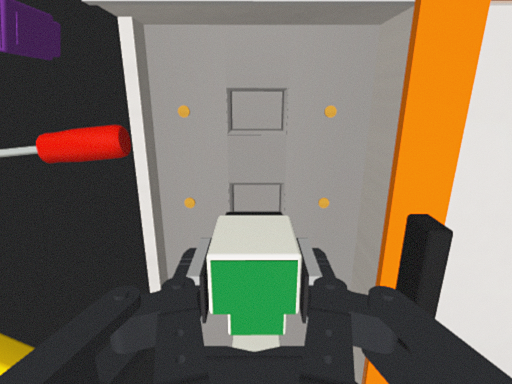

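```bash
python3 -m crank '[[1,1.9,15,0,0,0,0],[0,0,18,0,0,0,0],[0,0,10,0,0,0,0],[0,0,5,0,0,0,0],[0,0,4,0,0,0,0],[0,0,4,0,0,0,0],[0,0,4,0,0,0,0],[0,0,0,0,0,0,0]]'; python3 -m crank '[[0,0,1,0,0,0,0],[0,0,1,0,0,0,0],[0,0,0,0,0,0,0],[0,0,0,0,0,0,0],[0,0,0,0,0,0,0],[0,0,0,0,0,0,0],[0,0,0,0,0,0,0],[0,0,0,0,0,0,0]]'
```

```text
clock: 41.25
tcp_pos: [0.5648, 0.0478, 0.2291]
orientation: [0.0, 0.698, 0.716, 0.0]
wrist_force: [-1.6, 0.4, 5.3]
finger_gap: 0.0396
clock: 42.25
tcp_pos: [0.5646, 0.0478, 0.2291]
orientation: [0.001, 0.698, 0.716, 0.001]
wrist_force: [-7.2, -0.2, 17.9]
finger_gap: 0.0396
```

Home height reached. I'll release, rise and check all three relays and the bin.

```bash
python3 -m crank '[[0,0,0,0,0,0,0.3],[0,0,0,0,0,0,0.75],[0,0,0,0,0,0,0.75],[0,0,-10,0,0,0,0.75],[0,0,-30,0,0,0,0.75],[0,0,-45,0,0,0,0.75],[0,0,-45,0,0,0,0.75],[0,0,-20,0,0,0,0.75]]'; python3 -m crank '[[-30,0,0,0,0,0,0.6],[-30,0,0,0,0,0,0.6],[0,0,0,0,0,0,0.6],[0,0,0,0,0,0,0.6],[0,0,0,0,0,0,0.6],[0,0,0,0,0,0,0.6],[0,0,0,0,0,0,0.6],[0,0,0,0,0,0,0.6]]'; python3 - <<'E'
from sock import *
im,c=cam("wrist"); cv2.imwrite("pics/w17.png",im)
for b in blobs(im,(45,100,60),(80,255,255),300): print("green",b[:,0].mean(0).round(1),rect(b,c,.086))
h=proj(c,[.653,.0165,.128]); print("handle guess px",h)
m=blobs(im,(0,0,0),(180,255,45),300)
for b in m:
  r=rect(b,c,.128)
  if b[:,0,1].mean()<260: print("dark",b[:,0].mean(0).round(1),r)
im,c=cam("top"); cv2.imwrite("pics/t17.png",cv2.resize(im[60:280,140:480],None,fx=2.3,fy=2.3))
im,c=cam("side"); cv2.imwrite("pics/s17.png",cv2.resize(im[80:280,140:340],None,fx=3,fy=3,interpolation=cv2.INTER_CUBIC))
print(delta([.6545,.0175,.23],np.radians(1.5)))
E
```

```text
clock: 43.25
tcp_pos: [0.5653, 0.0478, 0.3798]
orientation: [0.002, 0.698, 0.716, 0.001]
wrist_force: [0.2, -0.1, 0.2]
finger_gap: 0.064
clock: 44.25
tcp_pos: [0.5663, -0.012, 0.3762]
orientation: [0.0, 0.698, 0.717, -0.0]
wrist_force: [-1.1, 0.2, 0.1]
finger_gap: 0.0511
green [212.2 336.6] (526.9, -174.7, 29.7, 25.6, 1.6)
green [254.  261.5] (568.4, -85.9, 34.8, 24.8, 1.6)
green [254.1 194.6] (566.6, -18.8, 35.3, 25.2, 1.6)
green [254.3 117.4] (565.0, 47.7, 35.4, 24.8, 1.6)
handle guess px [374.53556478 169.39667082]
dark [367.9 161.1] (646.8, 17.5, 96.6, 16.6, -88.6)
dark [ 83.5 145.6] (450.7, 19.6, 214.7, 140.3, 80.0)
{'shift': array([27.3, 89. , -8.8]), 'tilt': np.float64(0.01), 'turn_toolz_deg': np.float64(0.02)}
```

View pics/w17.png

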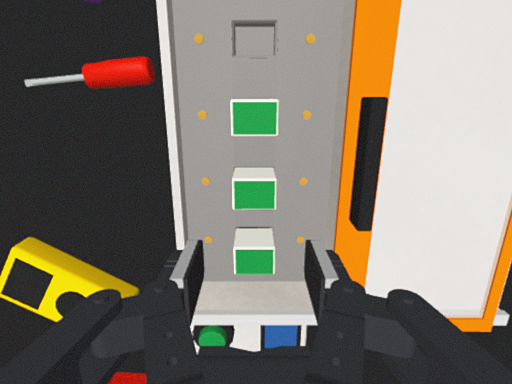

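View pics/t17.png

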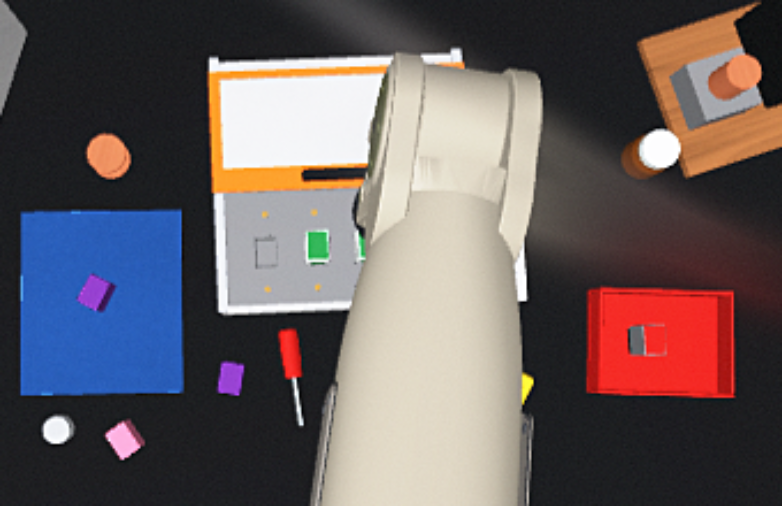

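View pics/s17.png

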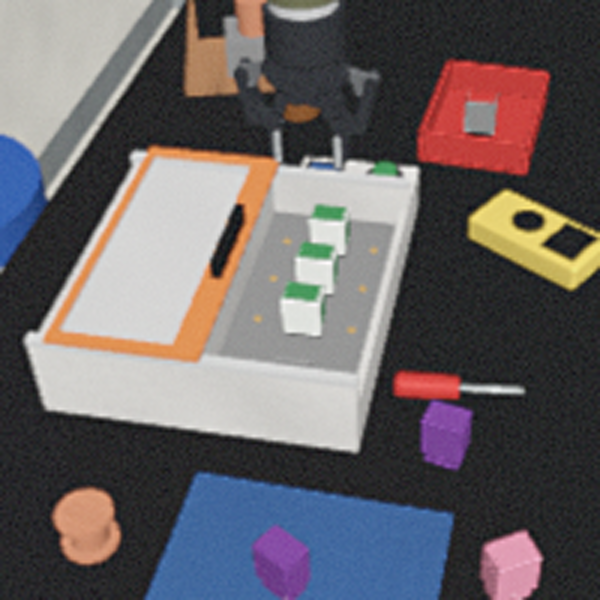

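Three relays are seated, at (254,117), (254,194) and (254,261) in the wrist view. The bin was nudged but still holds the spent relay. Before closing the guard, I'll check how far it actually opened.

```bash
python3 - <<'E'
from meas import *
s0=cv2.imread("pics/side0.png"); t0=cv2.imread("pics/top0.png")
s1,cs=cam("side"); t1,ct=cam("top")
u=np.array([np.cos(.0265),np.sin(.0265)])
for nm,a,c in [("top0",t0,ct),("top1",t1,ct),("side0",s0,cs),("side1",s1,cs)]:
    best=max([b for b in blobs(a,(8,150,150),(20,255,255),300) if 200<b[:,0,0].mean()<320],key=cv2.contourArea)
    # rail-direction extents for contour pts on the +y half (y .06...0.16)
    P=np.array([ray(c,x,y,.104)[:2] for x,y in best[:,0,:]])-np.array([.5656,.0145])
    X=P@u; Y=P@np.array([-u[1],u[0]])
    k=(Y>.06)&(Y<.14)
    print(nm,"front",np.sort(X[k])[:12].mean().round(4),"back",np.sort(X[k])[-12:].mean().round(4))
    k2=X[k]
s,_=st(); print(s["tcp_pos"])
E
```

```text
top0 front -0.0732 back 0.0786
top1 front 0.0697 back 0.2234
side0 front -0.0722 back 0.0771Traceback (most recent call last):
  File "<stdin>", line 6, in <module>
ValueError: max() iterable argument is empty
```

```bash
python3 - <<'E'
from meas import *
cs=calibration("side"); s0=cv2.imread("pics/side0.png"); s1=read_camera("side")
u=np.array([np.cos(.0265),np.sin(.0265)])
for nm,a in [("side0",s0),("side1",s1)]:
    best=max([b for b in blobs(a,(8,120,120),(20,255,255),200) if 150<b[:,0,0].mean()<320 and 120<b[:,0,1].mean()<230],key=cv2.contourArea)
    P=np.array([ray(cs,x,y,.104)[:2] for x,y in best[:,0,:]])-np.array([.5656,.0145])
    X=P@u; Y=P@np.array([-u[1],u[0]]); k=(Y>.06)&(Y<.14)
    print(nm,np.sort(X[k])[:10].mean().round(4),np.sort(X[k])[-10:].mean().round(4))
E
```

```text
side0 -0.0737 0.0786
side1 0.0707 0.2234
```

Both cameras agree that the guard opened about 144 mm, comfortably past 135. Next I'll grip the handle and shut it.

```bash
python3 - <<'E'
from h import *
print(delta([.651,.0182,.131],np.radians(1.5)))
E
```

```text
{'shift': array([28.2, 85.5, 90.2]), 'tilt': np.float64(0.01), 'turn_toolz_deg': np.float64(0.01)}
```

```bash
python3 -m crank '[[10,30,0,0,0,0,0.6],[18.2,40,0,0,0,0,0.6],[0,15.5,0,0,0,0,0.6],[0,0,30,0,0,0,0.6],[0,0,35,0,0,0,0.6],[0,0,20,0,0,0,0.6],[0,0,5,0,0,0,0.6],[0,0,0,0,0,0,0.6]]' 40; python3 -m crank '[[0,0,0,0,0,0,0],[0,0,0,0,0,0,0],[0,0,0,0,0,0,0],[0,0,0,0,0,0,0],[0,-5,0,0,0,0,0],[0,-10,0,0,0,0,0],[0,-15,0,0,0,0,0],[0,-15,0,0,0,0,0]]'
```

```text
clock: 45.55
tcp_pos: [0.6511, 0.0182, 0.2865]
orientation: [0.0, 0.698, 0.716, 0.0]
wrist_force: [-0.2, -0.2, -0.2]
finger_gap: 0.0514
clock: 46.55
tcp_pos: [0.6061, 0.017, 0.2874]
orientation: [0.001, 0.698, 0.716, 0.001]
wrist_force: [2.7, 0.0, 6.6]
finger_gap: 0.0107
```

```bash
python3 -m crank '[[0,-15,0,0,0,0,0],[0,-18,0,0,0,0,0],[0,-18,0,0,0,0,0],[0,-18,0,0,0,0,0],[0,-14,0,0,0,0,0],[0,-10,0,0,0,0,0],[0,-6,0,0,0,0,0],[0,-2,0,0,0,0,0]]'; python3 -m crank '[[0,-1,0,0,0,0,0],[0,0,0,0,0,0,0],[0,0,0,0,0,0,0],[0,0,0,0,0,0,0],[0,0,0,0,0,0,0],[0,0,0,0,0,0,0],[0,0,0,0,0,0,0],[0,0,0,0,0,0,0]]'
```

```text
clock: 47.55
tcp_pos: [0.505, 0.0144, 0.2874]
orientation: [0.001, 0.698, 0.716, 0.001]
wrist_force: [0.6, 1.1, 5.8]
finger_gap: 0.0109
clock: 48.55
tcp_pos: [0.5042, 0.0144, 0.2874]
orientation: [0.001, 0.698, 0.716, 0.001]
wrist_force: [2.1, 0.4, 7.6]
finger_gap: 0.0108
```

```bash
python3 -m crank '[[0,-1.5,0,0,0,0,0],[0,-1.5,0,0,0,0,0],[0,-1,0,0,0,0,0],[0,0,0,0,0,0,0],[0,0,0,0,0,0,0],[0,0,0,0,0,0,0],[0,0,0,0,0,0,0],[0,0,0,0,0,0,0]]'; python3 -m crank '[[0,0,0,0,0,0,0.3],[0,0,0,0,0,0,0.6],[0,0,0,0,0,0,0.6],[0,0,-20,0,0,0,0.6],[0,0,-40,0,0,0,0.6],[0,0,-40,0,0,0,0.6],[-20,0,0,0,0,0,0.6],[-30,0,0,0,0,0,0.6]]'; python3 -m crank '[[-30,0,0,0,0,0,0],[-10,0,0,0,0,0,0],[0,0,0,0,0,0,0],[0,0,0,0,0,0,0],[0,0,0,0,0,0,0],[0,0,0,0,0,0,0],[0,0,0,0,0,0,0],[0,0,0,0,0,0,0]]'; python3 - <<'E'
from meas import *
im,c=cam("wrist"); cv2.imwrite("pics/w18.png",im)
for b in blobs(im,(45,100,60),(80,255,255),200): print("green",b[:,0].mean(0).round(1),rect(b,c,.068))
s1,cs=cam("side"); u=np.array([np.cos(.0265),np.sin(.0265)])
best=max([b for b in blobs(s1,(8,120,120),(20,255,255),200) if 150<b[:,0,0].mean()<320 and 120<b[:,0,1].mean()<230],key=cv2.contourArea)
P=np.array([ray(cs,x,y,.104)[:2] for x,y in best[:,0,:]])-np.array([.5656,.0145])
X=P@u; Y=P@np.array([-u[1],u[0]]); k=(Y>.06)&(Y<.14)
print(np.sort(X[k])[:10].mean().round(4),np.sort(X[k])[-10:].mean().round(4))
print(delta([.525,-.190,.18],np.radians(1.5)))
E
```

```text
clock: 49.55
tcp_pos: [0.5003, 0.0143, 0.2874]
orientation: [0.001, 0.698, 0.716, 0.001]
wrist_force: [0.4, 0.7, 8.2]
finger_gap: 0.0106
clock: 50.55
tcp_pos: [0.5014, -0.0357, 0.3867]
orientation: [0.0, 0.697, 0.717, 0.0]
wrist_force: [0.6, -0.6, 0.0]
finger_gap: 0.0512
clock: 51.55
tcp_pos: [0.5024, -0.0756, 0.3862]
orientation: [0.0, 0.698, 0.717, 0.0]
wrist_force: [-0.7, 0.9, 0.2]
finger_gap: 0.0
-0.0779 0.0727
{'shift': array([-114.8,   19.5,   51.2]), 'tilt': np.float64(0.01), 'turn_toolz_deg': np.float64(0.02)}
```

View pics/w18.png

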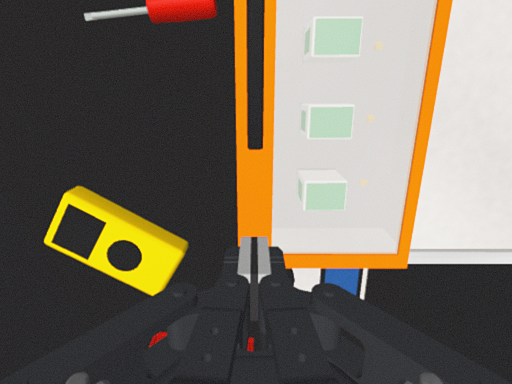

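The guard is shut. It now sits about 5 mm further forward than at the start, so it began slightly ajar and the "open" reading matches the stop. Next I'll locate the button.

```bash
python3 - <<'E'
from meas import *
for n in ("top","side"):
  im,c=cam(n)
  for b in blobs(im,(45,80,50),(85,255,255),15):
    q=b[:,0].mean(0)
    print(n,q.round(1),cv2.contourArea(b),rect(b,c,.066),rect(b,c,.070))
t=cv2.imread("pics/t2.png")
E
python3 -m crank '[[-40,5,0,0,0,0,0],[-55,8,0,0,0,0,0],[-55,7,0,0,0,0,0],[-25,0,0,0,0,0,0],[0,0,0,0,0,0,0],[0,0,0,0,0,0,0],[0,0,0,0,0,0,0],[0,0,0,0,0,0,0]]'; python3 - <<'E'
from meas import *
im,c=cam("wrist"); cv2.imwrite("pics/w19.png",im)
for b in blobs(im,(45,100,60),(80,255,255),200): print("green",b[:,0].mean(0).round(1),rect(b,c,.066),rect(b,c,.070))
print(delta([.525,-.190,.18],np.radians(1.5)))
E
```

```text
clock: 52.75
tcp_pos: [0.5271, -0.249, 0.3865]
orientation: [0.0, 0.697, 0.717, 0.0]
wrist_force: [0.0, 0.1, -1.0]
finger_gap: -0.0
green [254.3 112.4] (525.5, -187.0, 31.2, 31.0, 1.7) (525.5, -186.8, 30.7, 30.6, 1.7)
{'shift': array([59.2, -0.5, 51.5]), 'tilt': np.float64(0.02), 'turn_toolz_deg': np.float64(0.1)}
```

View pics/w19.png

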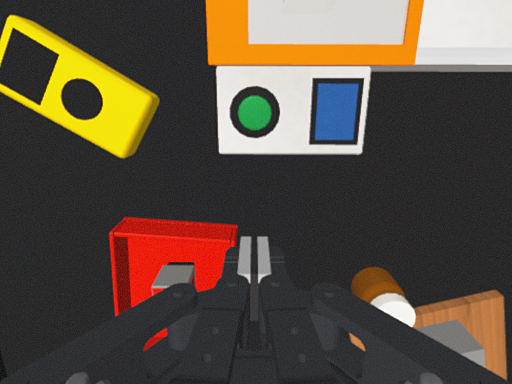

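```bash
python3 -m crank '[[30,0,0,0,0,0,0],[32,0,20,0,0,0,0],[0,0,40,0,0,0,0],[0,0,40,0,0,0,0],[0,0,25,0,0,0,0],[0,0,3,0,0,0,0],[0,0,0,0,0,0,0],[0,0,0,0,0,0,0]]'; python3 -m crank '[[0,0,3,0,0,0,0],[0,0,3,0,0,0,0],[0,0,3,0,0,0,0],[0,0,3,0,0,0,0],[0,0,3,0,0,0,0],[0,0,0,0,0,0,0],[0,0,0,0,0,0,0],[0,0,0,0,0,0,0]]'
```

```text
clock: 53.8
tcp_pos: [0.5261, -0.1884, 0.2597]
orientation: [0.001, 0.698, 0.716, 0.0]
wrist_force: [0.5, -1.0, 0.6]
finger_gap: 0.0001
clock: 54.8
tcp_pos: [0.5257, -0.1882, 0.2488]
orientation: [0.003, 0.698, 0.716, 0.001]
wrist_force: [-10.5, 4.4, 37.6]
finger_gap: 0.0001
```

```bash
python3 -m crank '[[0,0,-2,0,0,0,0],[0,0,-1,0,0,0,0],[0,0,-1,0,0,0,0],[0,0,-1,0,0,0,0],[0,0,-1,0,0,0,0],[0,0,0,0,0,0,0],[0,0,0,0,0,0,0],[0,0,0,0,0,0,0]]'
```

```text
clock: 55.8
tcp_pos: [0.5259, -0.1884, 0.2495]
orientation: [0.001, 0.698, 0.716, 0.0]
wrist_force: [2.6, -1.2, 5.1]
finger_gap: 0.0002
```

At 0.2495 m the force was about 5 N, which is the button's spring at full depth; below that it had bottomed out. So it was pressed. I'll retract and do final checks.

```bash
python3 -m crank '[[0,0,-5,0,0,0,0],[0,0,-15,0,0,0,0],[0,0,-40,0,0,0,0],[0,0,-45,0,0,0,0],[-40,0,-20,0,0,0,0],[-40,0,0,0,0,0,0],[-20,0,0,0,0,0,0],[0,0,0,0,0,0,0]]'; python3 -m crank '[[-40,-20,0,0,0,0,0],[-50,-40,0,0,0,0,0],[-50,-40,0,0,0,0,0],[0,-30,0,0,0,0,0],[0,0,0,0,0,0,0],[0,0,0,0,0,0,0],[0,0,0,0,0,0,0],[0,0,0,0,0,0,0]]'; python3 - <<'E'
from meas import *
s,_=st(); print(s["clock"],s["wrist_force"].round(1))
im,c=cam("top"); cv2.imwrite("pics/t20.png",cv2.resize(im[60:280,140:480],None,fx=2.3,fy=2.3))
s1,cs=cam("side"); cv2.imwrite("pics/s20.png",cv2.resize(s1[80:320,140:360],None,fx=2.5,fy=2.5))
u=np.array([np.cos(.0265),np.sin(.0265)])
for a,cc in ((im,c),(s1,cs)):
  best=max([b for b in blobs(a,(8,120,120),(20,255,255),200) if 150<b[:,0,0].mean()<320 and 120<b[:,0,1].mean()<230],key=cv2.contourArea)
  P=np.array([ray(cc,x,y,.104)[:2] for x,y in best[:,0,:]])-np.array([.5656,.0145])
  X=P@u; Y=P@np.array([-u[1],u[0]]); k=(Y>.06)&(Y<.14)
  print(np.sort(X[k])[:10].mean().round(4),np.sort(X[k])[-10:].mean().round(4))
E
```

```text
clock: 56.8
tcp_pos: [0.5275, -0.2888, 0.3734]
orientation: [-0.001, 0.698, 0.716, -0.0]
wrist_force: [-0.2, 1.1, -0.1]
finger_gap: -0.0001
clock: 57.8
tcp_pos: [0.4046, -0.4284, 0.3742]
orientation: [0.0, 0.697, 0.717, 0.0]
wrist_force: [-0.2, 0.9, -0.1]
finger_gap: -0.0001
57.8 [-0.2  0.9 -0.1]
-0.0796 0.0732
-0.0779 0.0727
```

View pics/t20.png

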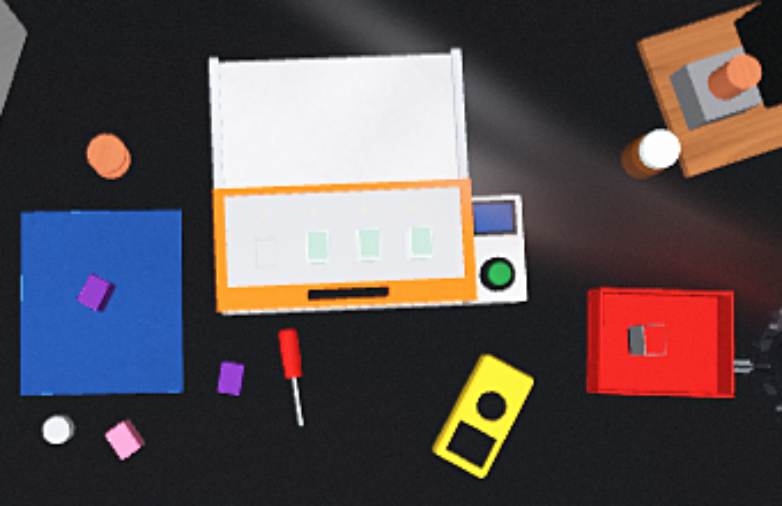

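View pics/s20.png

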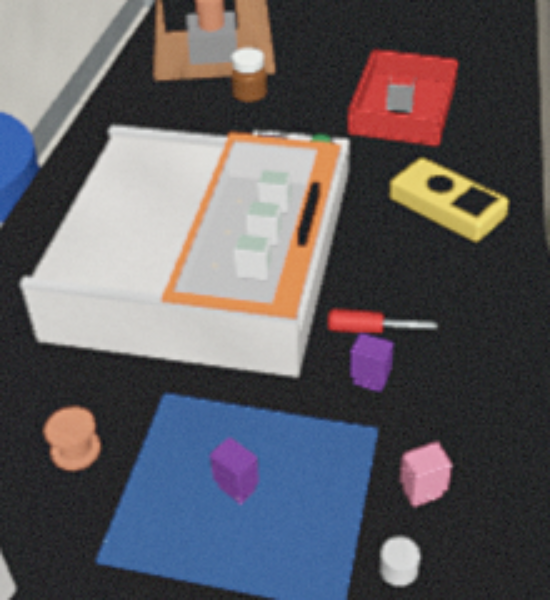

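```bash
python3 -c "
from workcell import *
print(hand_in())"
```

```text
the job is handed in; nothing more can be done
None
```

The relay tester is changed over and the job is handed in at about 58 s of the 210 s allowed; the interface gave no verdict.

**What I did:** I slid the guard open and dropped the one spent relay, from socket 2, into the reject bin. The three fresh relays went into sockets 0, 1 and 2, and socket 3 stays empty. I then shut the guard, pressed the start button and backed the arm away.

**Last checks:**
- **Relays:** With the guard still open, all three fresh relays measured within about 1 mm of their socket centres, at home height. The spent relay is inside the bin.
- **Bin:** It moved slightly at some point while the arm was away from it. The spent relay stayed inside.
- **Guard:** Full travel measured about 149 mm from open to shut. My first reading of the opening was about 144 mm; shutting it showed the guard had started about 5 mm ajar. I felt no hard stop when shutting it, so shut is judged from that travel.
- **Button:** Force rose past the 5 N spring to about 38 N as it bottomed out, which was more than needed. It read about 5 N at the spring's full depth while I backed off. I took it as pressed from those forces, and as out again because the arm is clear of it; I did not measure the button's travel.
- **Bystanders:** Those in the final pictures look where they started; the carton was outside those pictures.

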